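# Refill and hang the cedar moth basket

### The arm

A 7-joint arm with a two-finger parallel gripper is mounted at the origin on the work surface. World frame = base frame: x ahead of the robot, y to its left, z up, the work surface at z = 0. Lengths are in m, angles in rad, forces in N, time in s.
With the tool pointing down it reaches from about 0.4 to 0.85 m from the base axis. Payload 10.4 kg.
Tool frame: the origin (TCP) lies at the very end of the fingers, on their centre line; the grasp point (between the pads) lies 19 mm behind it; z points along the fingers, y is the line along which they close (so a half turn about z gives the same grasp; the last joint's range is limited). The gripper opens to 87 mm and grips with 3 to 60 N. Pads are 19 mm wide; open, the fingers measure 117 mm over their backs; the gripper's body (75 mm by 190 mm) begins 51 mm behind the grasp point.
Start: joints at [-1.169, 0.332, -0.065, 1.46, 0.022, 1.35, -0.088], TCP at [0.258, 0.569, 0.223] pointing down, gripper open.
Joint ranges: [-2.6, 2.6], [-0.5, 2.12], [-1.47, 1.34], [0.16, 2.42], [-1.27, 4.41], [0.06, 2.06], [-2.6, 2.6]. Speed limits (rad/s): [2.22, 2.22, 2.79, 2.79, 3.14, 3.14, 3.14].

### API

Orientations are given as a unit quaternion [x, y, z, w].
In Python, from bench import status, camera, order gives the robot as it stands.
- The arm moves only by the tool jog_arm, never from a script. Its argument "plan" is a list of rows, each a list of 7 numbers: the turn, a rotation vector about the tool's x, y, z in rad, then the shift along the tool's x, y, z in mm, then the opening, from -1 (shut) to 1 (fully open). A call has 1 to 12 rows; each row is the pose to reach, as a shift and turn from the pose commanded when the call began, along the tool's axes at that moment; what a row does not reach only later rows make up. A row lasts 1/10 s, in which the tool goes at most 50 mm and 8.59 degrees, less where a joint would pass 70% of its speed; a pose out of reach is approached as far as the arm can. A call with a gripper value outside its range is refused whole. The fingers move at their own pace and stop on an object; "squeeze" is the grip in N (left out, the last holds). Time passes only in rows, so rows that repeat a pose let the fingers close. It gives the time, the measured TCP pose, the force, the opening and the grip force at its end, in the units of the state.
- status.read_state(): the state, without advancing time (a new reading comes with each control period).
- camera(name): name is "scene" or "top"; returns a dict with "image" (420x560x3 uint8, red, green, blue), "z_map" (420x560 float32, m along the optical axis (not along the pixel's ray), 0 where there is no reading), "fx", "fy", "cx", "cy" (pixels), "world_from_camera" (4x4, takes a point from camera to world coordinates). Camera axes: x right, y down, z forward; pixel columns grow to the right and rows downward; lengths in m; the calibration is good to about 2 mm. A picture is of the moment at which its call begins.
- order.close_job(): hands the job in; it is judged then, once.
The state is a dict: "time": time; "joint_positions": joint angles; "joint_vel": joint speeds; "joint_torque": joint torques, N m; "ee_pos": TCP position; "eef_rot": TCP orientation; "ft_force": force on the tool from outside, world axes, zero at the start; "torque": the same for the moment, N m; "width": finger opening in m; "grip_force": force on a finger pad.
Only numpy, scipy, OpenCV 4.12 (cv2) and the standard library are available. Lean on these libraries where they do the work, as an engineer would, in place of code of your own. Each camera call takes 0.05 s, during which the arm holds its last target. There are 200 camera calls.

### The job

Take the empty moth basket down from the hook stand and stand it on the clear bench between the stand and the scoop, then use the scoop to bring all the oiled cedar balls from the trough into it, keeping the gripper's fingers off the balls. Lay the oily scoop flat in the empty trough, and hang the filled basket upright by its bar on both prongs of the stand again. Leave everything else on the bench where it is.

Things in the scene. Friction and masses are not known exactly. Their poses are not given: they have to be found in the camera images.
- trough: fixed sheet-metal trough, inside 114 mm wide (y), walls 4 mm thick. Origin under it on the bench; its x runs along it, away from the robot. The level inner floor is 8 mm above the bench, from x = -155 mm (upright near end wall, top 42 mm above the bench) to x = +105 mm, where the far end wall leans outwards, 30 degrees off upright. Side walls rise from 44 mm at the near end to 75 mm at the far end
- trough_end (a point): middle of the floor's far edge, at the foot of the leaning end wall: 105 mm along the trough's x from its origin, 8 mm above the bench
- scoop: steel scoop, wooden handle, 160 g, lies on its blade. Origin: centre of the blade's underside; x points to the open front lip, z up. Blade 80 mm long (x -40 to +40 mm), 102 wide, 2.5 thick; side walls 36 mm high at the back, tapering to nothing at the lip; back wall 40 mm high. Holds five balls. Straight level handle 18 mm wide, 16 high, x = -58 to -158 mm, centre line 64 mm above the underside
- scoop_grip (a point): the place to grip the scoop: on the handle's centre line, 90 mm behind the origin and 64 mm above the underside
- scoop_lip (a point): middle of the scoop's front lip, at the underside (40 mm ahead of the origin)
- basket: perforated sheet-metal basket, 300 g, loose; hangs empty on the hook stand at the start. Origin: centre of its underside, z up. 120 mm (x) by 136 mm (y), walls 3 mm, rim 65 mm high. Rigid arched handle: two straps at y = +-70 mm, 16 mm wide, rise to a straight level grip bar along y, 144 mm long, 10 mm by 10 mm, over the middle of the basket
- basket_bar (a point): middle of the basket's grip bar, 150 mm above the basket's underside (bar's lower face at 145 mm)
- hookstand: fixed steel stand with a twin hook. Origin: under the middle of its foot (200 by 140 by 10 mm) on the bench; post 30 mm square, 278 mm high, at x = +70 mm. Two level prongs 8 mm thick, at y = -30 and +30 mm, upper side 240 mm above the bench, run from a cross plate (110 mm wide) at x = +50 mm towards -x and at x = -56 mm turn up to tips at x = -74 mm, 262 mm above the bench
- hook_seat (a point): between the two prongs, level with their upper side (240 mm above the bench), 40 mm in front of the stand's origin; a bar along the stand's y hangs here, clear of post and tips
- ball1: cedar ball, 30 mm across, 11 g, freshly oiled, in the trough at the start; origin at its centre. Six to ten balls are present
- ball2: cedar ball, 30 mm across, 11 g, freshly oiled, in the trough at the start; origin at its centre. Six to ten balls are present
- ball3: cedar ball, 30 mm across, 11 g, freshly oiled, in the trough at the start; origin at its centre. Six to ten balls are present
- ball4: cedar ball, 30 mm across, 11 g, freshly oiled, in the trough at the start; origin at its centre. Six to ten balls are present
- ball5: cedar ball, 30 mm across, 11 g, freshly oiled, in the trough at the start; origin at its centre. Six to ten balls are present
- ball6: cedar ball, 30 mm across, 11 g, freshly oiled, in the trough at the start; origin at its centre. Six to ten balls are present
- ball7: cedar ball, 30 mm across, 11 g, freshly oiled, in the trough at the start; origin at its centre. Six to ten balls are present
- ball8: cedar ball, 30 mm across, 11 g, freshly oiled, in the trough at the start; origin at its centre. Six to ten balls are present
- ball9: cedar ball, 30 mm across, 11 g, freshly oiled, in the trough at the start; origin at its centre. Six to ten balls are present
- ball10: cedar ball, 30 mm across, 11 g, freshly oiled, in the trough at the start; origin at its centre. Six to ten balls are present
- spool: wooden spool, 64 mm across, 80 mm high, to be left alone; origin under its centre
- brush: hat brush lying down, 200 mm long along x, 20 mm high, to be left alone; origin under its middle
- oilbottle: brown glass bottle, 60 mm across, 170 mm high, to be left alone; origin under its centre
- sleeker: flat steel block 120 by 60 by 22 mm, to be left alone; origin under its centre
- mug: white mug, 76 mm across, 85 mm high, to be left alone; origin under its centre

How it is judged:
On the way, in this order (a step that is already met when the one before it is completed fails the run):
1. the empty basket stands upright on the bench, released (height (world z) of basket below 0.012 m and angle between basket's own z axis and vertical below 0.1 rad and contact force between the fingers and basket below 0.1 N and linear speed of basket below 0.03 m/s), for 0.2 s.
2. all the balls lie in the basket while it stands upright on the bench (x of ball1 in the frame of basket between -0.06 and 0.06 m and y of ball1 in the frame of basket between -0.068 and 0.068 m and z of ball1 in the frame of basket between 0 and 0.07 m and x of ball2 in the frame of basket between -0.06 and 0.06 m and y of ball2 in the frame of basket between -0.068 and 0.068 m and z of ball2 in the frame of basket between 0 and 0.07 m and x of ball3 in the frame of basket between -0.06 and 0.06 m and y of ball3 in the frame of basket between -0.068 and 0.068 m and z of ball3 in the frame of basket between 0 and 0.07 m and x of ball4 in the frame of basket between -0.06 and 0.06 m and y of ball4 in the frame of basket between -0.068 and 0.068 m and z of ball4 in the frame of basket between 0 and 0.07 m and x of ball5 in the frame of basket between -0.06 and 0.06 m and y of ball5 in the frame of basket between -0.068 and 0.068 m and z of ball5 in the frame of basket between 0 and 0.07 m and x of ball6 in the frame of basket between -0.06 and 0.06 m and y of ball6 in the frame of basket between -0.068 and 0.068 m and z of ball6 in the frame of basket between 0 and 0.07 m and x of ball7 in the frame of basket between -0.06 and 0.06 m and y of ball7 in the frame of basket between -0.068 and 0.068 m and z of ball7 in the frame of basket between 0 and 0.07 m and x of ball8 in the frame of basket between -0.06 and 0.06 m and y of ball8 in the frame of basket between -0.068 and 0.068 m and z of ball8 in the frame of basket between 0 and 0.07 m and x of ball9 in the frame of basket between -0.06 and 0.06 m and y of ball9 in the frame of basket between -0.068 and 0.068 m and z of ball9 in the frame of basket between 0 and 0.07 m and x of ball10 in the frame of basket between -0.06 and 0.06 m and y of ball10 in the frame of basket between -0.068 and 0.068 m and z of ball10 in the frame of basket between 0 and 0.07 m and height (world z) of basket below 0.012 m and angle between basket's own z axis and vertical below 0.1 rad), for 0.2 s.
3. the filled basket hangs upright by its bar on both prongs of the hook stand (x of ball1 in the frame of basket between -0.06 and 0.06 m and y of ball1 in the frame of basket between -0.068 and 0.068 m and z of ball1 in the frame of basket between 0 and 0.07 m and x of ball2 in the frame of basket between -0.06 and 0.06 m and y of ball2 in the frame of basket between -0.068 and 0.068 m and z of ball2 in the frame of basket between 0 and 0.07 m and x of ball3 in the frame of basket between -0.06 and 0.06 m and y of ball3 in the frame of basket between -0.068 and 0.068 m and z of ball3 in the frame of basket between 0 and 0.07 m and x of ball4 in the frame of basket between -0.06 and 0.06 m and y of ball4 in the frame of basket between -0.068 and 0.068 m and z of ball4 in the frame of basket between 0 and 0.07 m and x of ball5 in the frame of basket between -0.06 and 0.06 m and y of ball5 in the frame of basket between -0.068 and 0.068 m and z of ball5 in the frame of basket between 0 and 0.07 m and x of ball6 in the frame of basket between -0.06 and 0.06 m and y of ball6 in the frame of basket between -0.068 and 0.068 m and z of ball6 in the frame of basket between 0 and 0.07 m and x of ball7 in the frame of basket between -0.06 and 0.06 m and y of ball7 in the frame of basket between -0.068 and 0.068 m and z of ball7 in the frame of basket between 0 and 0.07 m and x of ball8 in the frame of basket between -0.06 and 0.06 m and y of ball8 in the frame of basket between -0.068 and 0.068 m and z of ball8 in the frame of basket between 0 and 0.07 m and x of ball9 in the frame of basket between -0.06 and 0.06 m and y of ball9 in the frame of basket between -0.068 and 0.068 m and z of ball9 in the frame of basket between 0 and 0.07 m and x of ball10 in the frame of basket between -0.06 and 0.06 m and y of ball10 in the frame of basket between -0.068 and 0.068 m and z of ball10 in the frame of basket between 0 and 0.07 m and x of basket_bar in the frame of hookstand between -0.072 and 0.045 m and y of basket_bar in the frame of hookstand between -0.035 and 0.035 m and z of basket_bar in the frame of hookstand between 0.236 and 0.268 m and contact force between basket and hookstand above 1 N and angle between basket's own z axis and vertical below 0.3 rad), for 0.2 s.
At the end, for the whole second after the job is handed in: Every ball present lies inside the basket. The basket hangs still by its grip bar on both prongs of the hook stand (tips to cross plate), within 35 mm of the middle, at most 17 degrees off upright. The scoop lies released in the trough, blade down, at most 28 degrees off level (all of step 3 and x of scoop in the frame of trough between -0.12 and 0.1 m and y of scoop in the frame of trough between -0.03 and 0.03 m and z of scoop in the frame of trough below 0.03 m and angle between scoop's own z axis and vertical below 0.5 rad and contact force between scoop and trough above 0.3 N and linear speed of each of basket, scoop below 0.05 m/s and contact force between the fingers and basket below 0.1 N); the robot touches nothing.
It fails at once if the fingers touch a ball (they are oily; only the scoop may) (contact force between the fingers and ball1 above 0.3 N or contact force between the fingers and ball2 above 0.3 N or contact force between the fingers and ball3 above 0.3 N or contact force between the fingers and ball4 above 0.3 N or contact force between the fingers and ball5 above 0.3 N or contact force between the fingers and ball6 above 0.3 N or contact force between the fingers and ball7 above 0.3 N or contact force between the fingers and ball8 above 0.3 N or contact force between the fingers and ball9 above 0.3 N or contact force between the fingers and ball10 above 0.3 N).
It fails at once if another thing on the bench is moved by more than 40 mm or knocked over (distance of any of spool, brush, oilbottle, sleeker, mug from where it was at the start of the episode above 0.04 m or angle between any of spool, brush, oilbottle, sleeker, mug's own z axis and vertical above 0.5 rad).
Of ball1, ball2, ball3, ball4, ball5, ball6, ball7, ball8, ball9, ball10 only 6 to 10 are there at a start; the rules pass over those that are not, and their reading is None.
At some moment in a run one of scoop, basket may be knocked a few centimetres aside while the robot is not near it.
It also fails if it takes over 210 s, if anything falls off the work surface, if the arm or the gripper's body presses on something with over 40 N, if the wrist force passes 120 N, or if a joint passes its speed limit or range.

## Working session

There is one attempt and no reset: what is moved stays moved. The work goes in short steps, Python scripts to look and compute and a tool call to move; the robot and the scene stay as the last step left them, time stands still between calls to the robot, and variables do not carry over. Pictures are saved under pics/ and viewed, at most 14 in all, crops included, and the job is handed in when it is done.

Besides the shell and the picture viewer there is one more tool, called after ">>>" in YAML: its name, and indented under it one key for each argument. jog_arm: Moves the arm, as the interface text tells. Its arguments: {"type":"object","properties":{"plan":{"type":"array"},"squeeze":{"type":"number"}},"required":["plan"]}

```bash
ls; mkdir -p pics; cat > h.py <<'E'
import numpy as np, cv2
from scipy.spatial.transform import Rotation as R
from bench import status, camera, order
def cloud(c):
    z=c["z_map"]; v,u=np.mgrid[:z.shape[0],:z.shape[1]]
    P=np.stack([(u-c["cx"])*z/c["fx"],(v-c["cy"])*z/c["fy"],z],-1)
    T=np.array(c["world_from_camera"]); W=P@T[:3,:3].T+T[:3,3]; W[z==0]=np.nan
    return W
def save(c,n): cv2.imwrite(f"pics/{n}.png",c["image"][...,::-1])
E
python3 - <<'E'
from h import *
s=status.read_state(); print({k:np.round(v,3) for k,v in s.items()})
for n in("scene","top"):
    c=camera(n); save(c,n+"0"); np.savez(n+"0.npz",W=cloud(c),im=c["image"]); print(n,np.round(c["world_from_camera"],3).tolist(),c["fx"])
E
```

```text
pics
{'time': np.float64(0.0), 'joint_positions': array([-1.169,  0.333, -0.065,  1.461,  0.022,  1.35 , -0.088]), 'joint_vel': array([ 0.   , -0.   , -0.002, -0.002,  0.001, -0.001,  0.001]), 'joint_torque': array([ 1.0000e-03, -6.2327e+01,  2.5000e-02, -3.8990e+01, -6.1000e-02,
        4.0000e-02,  0.0000e+00]), 'ee_pos': array([0.257, 0.569, 0.222]), 'eef_rot': array([ 0.211,  0.978, -0.001, -0.   ]), 'ft_force': array([ 0.117,  0.671, -0.192]), 'torque': array([ 0.01 , -0.046,  0.018]), 'grip_force': np.float64(0.0), 'width': np.float64(0.087)}
scene [[-0.079, 0.857, -0.51, 1.245], [0.997, 0.07, -0.036, 0.007], [0.005, -0.511, -0.86, 1.299], [0.0, 0.0, 0.0, 1.0]] 514.7876198745164
top [[0.018, -0.99, 0.141, 0.391], [-1.0, -0.014, 0.027, -0.064], [-0.025, -0.141, -0.99, 1.381], [0.0, 0.0, 0.0, 1.0]] 436.32184684132363
```

View pics/scene0.png

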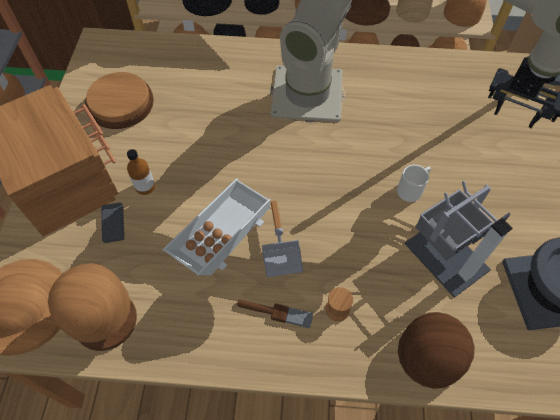

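View pics/top0.png

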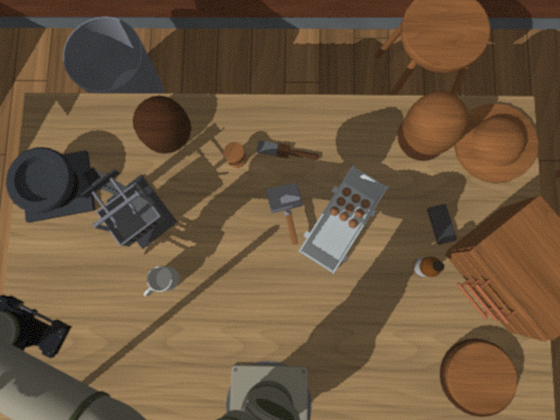

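The scene view shows the trough (215,230) with about 9–10 balls at its far end, the scoop (280,240), the basket on the stand (460,225), the mug (413,183), the spool (340,303) and the brush (275,312). The top view agrees: scoop (287,205), trough (343,220), stand (130,215).

```bash
cat > m1.py <<'E'
from h import *
W=np.load("top0.npz")["W"]; im=np.load("top0.npz")["im"]; S=np.load("scene0.npz")["W"]; imS=np.load("scene0.npz")["im"]
for n,(u,v) in dict(scoop=(285,197),handle=(292,232),trough=(335,235),stand=(130,215),mug=(162,280),spool=(234,153),brush=(287,152),bottle=(430,267),bench=(225,225)).items(): print(n,W[v,u].round(3))
def rect(P): 
    r=cv2.minAreaRect((P*1000).astype(np.float32)); return np.round(r[0],1),np.round(r[1],1),round(r[2],1)
for nm,A in(("top",W),("scene",S)):
    x,y,z=A[...,0],A[...,1],A[...,2]
    def sel(u): return A[u]
    # handle
    h=sel((z>.055)&(z<.085)&(abs(x-.55)<.2)&(abs(y-W[232,292,1])<.06)); h=h[h[:,2]<.08]
    print(nm,"handle",len(h),rect(h[:,:2]),np.median(h[:,2]))
    t=sel((z>.03)&(z<.085)&(np.hypot(x-W[235,335,0],y-W[235,335,1])<.26)&(y<W[232,292,1]-.03))
    print(nm,"trough",len(t),rect(t[:,:2]))
    st=sel((z>.2)&(z<.4)&(np.hypot(x-W[215,130,0],y-W[215,130,1])<.2))
    print(nm,"standtop",len(st),rect(st[:,:2]),np.percentile(st[:,2],[5,50,95,99]))
    post=st[st[:,2]>.27]; print("post",len(post),rect(post[:,:2]),post[:,2].max())
    bar=st[(st[:,2]>.243)&(st[:,2]<.257)]; print("bar/plate",len(bar),rect(bar[:,:2]))
# crop pics
c=im[170:300,70:400]; cv2.imwrite("pics/c0.png",cv2.resize(c,None,fx=2.4,fy=2.4,interpolation=cv2.INTER_CUBIC)[...,::-1])
E
python3 m1.py
```

```text
scoop [ 0.634 -0.041  0.001]
handle [ 0.515 -0.065  0.07 ]
trough [ 0.514 -0.2    0.006]
stand [0.556 0.421 0.097]
mug [0.364 0.341 0.002]
spool [0.755 0.117 0.083]
brush [ 0.779 -0.045  0.016]
bottle [ 0.417 -0.454  0.133]
bench [ 0.541  0.149 -0.   ]
top handle 211 (array([534.4, -83. ]), array([103.5,  60.7]), 14.8) 0.07098052692813472
top trough 1496 (array([ 506.7, -306.1]), array([326.7, 311. ]), 58.5)
top standtop 1091 (array([581.1, 427.4]), array([166.4, 145. ]), 39.7) [0.22480865 0.24758333 0.27762113 0.27953168]
post 180 (array([635.1, 463.4]), array([36.7, 34.8]), 42.0) 0.28143167640506084
bar/plate 379 (array([587.1, 415.6]), array([160.8, 141.1]), 21.0)
scene handle 241 (array([540.2, -83.5]), array([104.7,  68. ]), 15.6) 0.07023553106315461
scene trough 2164 (array([ 509. , -304.2]), array([330.2, 312.4]), 58.3)
scene standtop 1355 (array([583.5, 427.9]), array([164.3, 148.5]), 39.7) [0.21025837 0.24590879 0.27770457 0.27991867]
post 223 (array([636.5, 465.6]), array([34.6, 37.1]), 39.9) 0.2824077306499133
bar/plate 398 (array([583.2, 427.8]), array([161.6, 146.5]), 38.0)
```

View pics/c0.png

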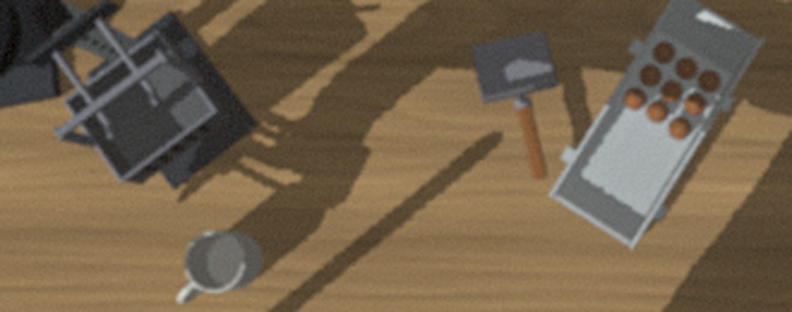

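The crop shows 9 balls in the far half of the trough. The scoop's handle points toward the robot. The basket bar lies across both prongs, with the post on the far-left side. Next I refine the poses.

```bash
cat > m2.py <<'E'
from h import *
A={k:np.load(k+"0.npz")["W"] for k in("top","scene")}; I={k:np.load(k+"0.npz")["im"] for k in A}
def rect(P): 
    r=cv2.minAreaRect((P*1000).astype(np.float32)); return np.round(r[0],1),np.round(r[1],1),round(r[2],1)
def comp(W,m,seed):
    n,l=cv2.connectedComponents(m.astype(np.uint8)); d=np.where(m,np.hypot(W[...,0]-seed[0],W[...,1]-seed[1]),9); return l==l.flat[np.nanargmin(d)]
for k,W in A.items():
    x,y,z=np.moveaxis(W,-1,0)
    print(k)
    h=W[(z>.06)&(z<.085)&(x<.62)&(x>.42)&(y>-.1)&(y<-.02)]; print(" handle",len(h),rect(h[:,:2]),h[:,2].mean())
    near=(x>.58)&(x<.70)&(y>-.12)&(y<.04); b=W[near&(z>.006)]; print(" blade>6mm",len(b),rect(b[:,:2]))
    m=comp(W,(z>.006)&(x>.35)&(x<.8)&(y>-.36)&(y<-.09),(.5,-.2)); t=W[m]; print(" trough",len(t),rect(t[:,:2]),[np.round(t[:,i].max(),3) for i in(0,1,2)])
    # balls by colour
    im=I[k].astype(int); bm=(im[...,0]-im[...,2]>25)&(x>.45)&(x<.76)&(y>-.33)&(y<-.13)&(z<.06)&(z>.012)&m
    P=W[bm]; print(" ballpts",len(P),P.min(0).round(3),P.max(0).round(3))
    for nm,lo,hi,c in(("prongs/bar",.236,.246,(.57,.42)),("bar",.2465,.258,(.57,.42)),("rim",.145,.17,(.57,.42)),("foot",.006,.014,(.57,.42))):
        p=W[(z>lo)&(z<hi)&(np.hypot(x-c[0],y-c[1])<.17)]; print(" ",nm,len(p),rect(p[:,:2]))
    for nm,c,zr in(("mug",(.37,.34),(.06,.1)),("spool",(.755,.117),(.07,.09)),("brush",(.78,-.045),(.008,.03)),("bottle",(.42,-.45),(.04,.2))):
        p=W[(z>zr[0])&(z<zr[1])&(np.hypot(x-c[0],y-c[1])<.13)]; print(" ",nm,p.min(0).round(3),p.max(0).round(3))
E
python3 m2.py
python3 - <<'E'
import numpy as np,cv2,os
os.chdir('.')
# rectified height map, 2mm/px, from both views
for nm,(x0,x1,y0,y1) in dict(stand=(.42,.74,.28,.6)).items():
    out=np.zeros((int((x1-x0)/.002),int((y1-y0)/.002)))
    for k in("top","scene"):
        W=np.load(k+"0.npz")["W"].reshape(-1,3); W=W[(W[:,0]>x0)&(W[:,0]<x1-.003)&(W[:,1]>y0)&(W[:,1]<y1-.003)]
        i=((x1-W[:,0])/.002).astype(int); j=((y1-W[:,1])/.002).astype(int); np.maximum.at(out,(i,j),W[:,2])
    v=np.clip(out/.3*255,0,255).astype(np.uint8); cv2.imwrite("pics/hm.png",cv2.resize(cv2.applyColorMap(v,cv2.COLORMAP_JET),(640,600) if 0 else None,fx=3.7,fy=3.7,interpolation=cv2.INTER_NEAREST))
E
```

```text
top
 handle 208 (array([528.8, -62. ]), array([103. ,  21.6]), 11.9) 0.07066539797304675
 blade>6mm 174 (array([631.5, -38.7]), array([ 94.9, 152.9]), 12.0)
 trough 3511 (array([ 559.6, -220.8]), array([138.9, 310.3]), 56.8) [np.float64(0.723), np.float64(-0.09), np.float64(0.082)]
 ballpts 472 [ 0.537 -0.303  0.018] [ 0.66  -0.183  0.045]
  prongs/bar 319 (array([587.7, 431.4]), array([146.1, 142.2]), 39.8)
  bar 313 (array([587.1, 415.6]), array([160.8, 141.1]), 21.0)
  rim 504 (array([562.6, 410.6]), array([153.8, 143.9]), 38.6)
  foot 739 (array([562.8, 415. ]), array([309.2, 312.7]), 34.5)
  mug [0.32  0.286 0.06 ] [0.494 0.415 0.1  ]
  spool [0.729 0.086 0.072] [0.792 0.149 0.087]
  brush [ 0.655 -0.148  0.008] [0.816 0.064 0.026]
  bottle [ 0.359 -0.579  0.04 ] [ 0.484 -0.437  0.2  ]
scene
 handle 229 (array([533.7, -60.1]), array([104.1,  20.3]), 12.6) 0.0704016979322023
 blade>6mm 417 (array([637. , -44.1]), array([113.5, 138. ]), 2.4)
 trough 4324 (array([ 554.8, -231.2]), array([162.9, 312.6]), 57.3) [np.float64(0.726), np.float64(-0.09), np.float64(0.081)]
 ballpts 662 [ 0.542 -0.304  0.013] [ 0.666 -0.183  0.058]
  prongs/bar 344 (array([586.2, 431.5]), array([151.4, 144.6]), 40.1)
  bar 332 (array([582. , 428.1]), array([162.2, 146.2]), 39.5)
  rim 732 (array([575., 422.]), array([181.2, 147.9]), 38.9)
  foot 1627 (array([598.3, 406.6]), array([321.4, 271.9]), 59.0)
  mug [0.322 0.288 0.06 ] [0.488 0.422 0.097]
  spool [0.731 0.089 0.071] [0.796 0.15  0.087]
  brush [ 0.656 -0.173  0.008] [0.89  0.054 0.026]
  bottle [ 0.36  -0.572  0.04 ] [ 0.489 -0.435  0.2  ]Traceback (most recent call last):
  File "<stdin>", line 8, in <module>
IndexError: index 159 is out of bounds for axis 1 with size 159
```

```bash
cat > m3.py <<'E'
from h import *
a=np.radians(39.7); o=np.array([.582,.420])
for k in("top","scene"):
    W=np.load(k+"0.npz")["W"].reshape(-1,3); d=W[:,:2]-o; u=d@[np.cos(a),np.sin(a)]; v=d@[-np.sin(a),np.cos(a)]; z=W[:,2]
    n=(abs(u)<.14)&(abs(v)<.11)
    print(k)
    # bar outside prongs: |v| in 38..75
    for lo,hi in((-.075,-.045),(-.02,.02),(.045,.075)):
        m=n&(z>.238)&(z<.26)&(u<.03)&(v>lo)&(v<hi); print(" bar",lo,m.sum(),np.percentile(u[m],[5,50,95]).round(3),z[m].mean().round(4))
    m=n&(z>.235)&(z<.27)&(u<-.055)&(abs(v)<.05); print(" prong v",m.sum(),np.round(sorted(v[m])[::8],3))
    m=n&(z>.24)&(z<.27)&(u<-.06); print(" tips u min",u[m].min().round(3))
    m=n&(z>.21)&(z<.28)&(u>.03)&(u<.06); print(" plate v",v[m].min().round(3),v[m].max().round(3))
    m=n&(z>.085+.06)&(z<.17)&(u<.03)&(u>-.13); print(" rim u,v",np.percentile(u[m],[1,99]).round(3),np.percentile(v[m],[1,99]).round(3),z[m].mean())
    m=n&(abs(v)>.064)&(abs(v)<.078)&(z>.17)&(z<.236); print(" straps u",np.percentile(u[m],[2,50,98]).round(3) if m.sum() else 0, np.round([v[m].min(),v[m].max()],3))
    # trough: wall tops
    b=-np.radians(31); W2=np.load(k+"0.npz")["W"].reshape(-1,3); c=np.array([.56,-.22])
    for deg in(29,31,33,35):
        b=-np.radians(deg); d=W2[:,:2]-c; u=d@[np.cos(b),np.sin(b)]; v=d@[-np.sin(b),np.cos(b)]; z=W2[:,2]
        s=[]
        for ulo,uhi in((-.1,-.02),(.02,.1)):
            for sg in(-1,1):
                m=(u>ulo)&(u<uhi)&(sg*v>.045)&(sg*v<.08)&(z>.045+ .0 ); s.append((m.sum(),np.median(v[m]).round(4)))
        m=(abs(v)<.05)&(z>.03)&(u<-.1)&(u>-.2); e=np.percentile(u[m],[10,50,90]).round(3)
        print(" trough",deg,s,"near wall",e)
E
python3 m3.py
```

```text
top
 bar -0.075 39 [-0.043 -0.037 -0.03 ] 0.2484
 bar -0.02 67 [-0.04  -0.036 -0.03 ] 0.248
 bar 0.045 55 [-0.038 -0.035 -0.03 ] 0.248
 prong v 39 [-0.035 -0.033 -0.029  0.027  0.029]
 tips u min -0.079
 plate v -0.056 0.054
 rim u,v [-0.097  0.027] [-0.066  0.077] 0.15744785928871063
 straps u [-0.044 -0.037 -0.027] [-0.066  0.078]
 trough 29 [(np.int64(57), np.float64(-0.0577)), (np.int64(53), np.float64(0.0619)), (np.int64(63), np.float64(-0.0624)), (np.int64(54), np.float64(0.0564))] near wall [-0.154 -0.152 -0.15 ]
 trough 31 [(np.int64(56), np.float64(-0.0597)), (np.int64(53), np.float64(0.0596)), (np.int64(63), np.float64(-0.0606)), (np.int64(54), np.float64(0.0584))] near wall [-0.154 -0.152 -0.15 ]
 trough 33 [(np.int64(58), np.float64(-0.0617)), (np.int64(53), np.float64(0.0577)), (np.int64(66), np.float64(-0.0585)), (np.int64(54), np.float64(0.0609))] near wall [-0.154 -0.152 -0.15 ]
 trough 35 [(np.int64(57), np.float64(-0.0639)), (np.int64(53), np.float64(0.0555)), (np.int64(63), np.float64(-0.0565)), (np.int64(53), np.float64(0.0627))] near wall [-0.155 -0.152 -0.146]
s
[... 443 characters left out ...]
at64(0.0659)), (np.int64(153), np.float64(-0.0585)), (np.int64(116), np.float64(0.0603))] near wall [-0.153 -0.149 -0.12 ]
 trough 31 [(np.int64(79), np.float64(-0.0555)), (np.int64(66), np.float64(0.0638)), (np.int64(151), np.float64(-0.0559)), (np.int64(119), np.float64(0.0625))] near wall [-0.152 -0.15  -0.147]
 trough 33 [(np.int64(80), np.float64(-0.0572)), (np.int64(67), np.float64(0.062)), (np.int64(148), np.float64(-0.0538)), (np.int64(123), np.float64(0.0646))] near wall [-0.153 -0.15  -0.147]
 trough 35 [(np.int64(77), np.float64(-0.0593)), (np.int64(68), np.float64(0.0598)), (np.int64(148), np.float64(-0.0516)), (np.int64(122), np.float64(0.0671))] near wall [-0.153 -0.15  -0.146]
```

```bash
cat >> h.py <<'E'
def ori(psi,pitch=0,flip=1,grab="bar"):
    """tool orientation. scoop: heading psi, pitch>0 = lip up; tool y lateral. bar: tool y along psi"""
    p,t=np.radians([psi,pitch]); h=np.array([np.cos(p),np.sin(p),0]); up=np.array([0,0,1.])
    f=np.cos(t)*h+np.sin(t)*up; z=-(np.cos(t)*up-np.sin(t)*h)
    if grab=="bar": y=flip*f; return np.stack([np.cross(y,z),y,z],1)
    x=flip*f; return np.stack([x,np.cross(z,x),z],1)
def rel(goals,cmd=None):
    """goals: list of (pos,R) -> rows rel. to the present tool pose"""
    s=status.read_state(); p0=np.array(s["ee_pos"]); R0=R.from_quat(s["eef_rot"]).as_matrix()
    if cmd: p0,R0=cmd
    for p,M in goals:
        print(np.round(R.from_matrix(R0.T@M).as_rotvec(),3).tolist(),np.round(R0.T@(np.array(p)-p0)*1000,1).tolist())
    open("log.txt","a").write(repr((s["joint_positions"],s["ee_pos"],s["eef_rot"]))+"\n")
    print("t",s["time"],"q",np.round(s["joint_positions"],2),"p",p0.round(4),"F",np.round(s["ft_force"],1),"w",s["width"],"g",s["grip_force"])
def grip_of(o,R_):  # TCP for scoop with origin o and tool matrix R_ (scoop style, flip f): handled in tcp()
    pass
E
python3 - <<'E'
from h import *
M=ori(39.7)
rel([((.257,.569,.34),M),((.556,.398,.34),M),((.556,.398,.226),M)])
E
```

```text
[-0.001, 0.0, 0.453] [0.3, -0.5, -118.2]
[-0.001, 0.0, 0.453] [-342.6, -33.0, -118.1]
[-0.001, 0.0, 0.453] [-342.6, -32.9, -4.1]
t 0.1 q [-1.17  0.33 -0.06  1.46  0.02  1.35 -0.09] p [0.2574 0.5691 0.2218] F [-0.2  0.5  0.1] w 0.08724240159910707 g 0.0
```

>>> jog_arm:
  plan:
    - [0,0,0.1,0,0,-50,1]
    - [0,0,0.2,0,0,-100,1]
    - [0,0,0.3,-40,-4,-118,1]
    - [0,0,0.4,-85,-8,-118,1]
    - [0,0,0.453,-130,-12,-118,1]
    - [0,0,0.453,-175,-17,-118,1]
    - [0,0,0.453,-220,-21,-118,1]
    - [0,0,0.453,-265,-25,-118,1]
    - [0,0,0.453,-310,-30,-118,1]
    - [0,0,0.453,-342.6,-33,-118,1]
    - [0,0,0.453,-342.6,-33,-118,1]
    - [0,0,0.453,-342.6,-33,-118,1]
  squeeze: 25

```text
time: 1.3
ee_pos: [0.5566, 0.3976, 0.3397]
eef_rot: [0.426, 0.905, -0.001, -0.0]
ft_force: [0.0, 0.7, -0.5]
width: 0.0875
grip_force: 0.0
```

```bash
python3 - <<'E'
from h import *
M=ori(39.7)
rel([((.556,.398,.226),M)])
E
```

```text
[-0.001, -0.0, -0.001] [0.6, -0.0, 113.7]
t 1.3 q [-0.79  0.45  0.17  1.07 -0.07  1.63  0.05] p [0.5566 0.3976 0.3397] F [ 0.   0.7 -0.5] w 0.08748848703992082 g 0.0
```

>>> jog_arm:
  plan:
    - [0,0,0,0,0,35,1]
    - [0,0,0,0,0,70,1]
    - [0,0,0,0,0,100,1]
    - [0,0,0,0,0,113,1]
    - [0,0,0,0,0,113,1]
    - [0,0,0,0,0,113,-1]
    - [0,0,0,0,0,113,-1]
    - [0,0,0,0,0,113,-1]
    - [0,0,0,0,0,113,-1]
    - [0,0,0,0,0,113,-1]
    - [0,0,0,0,0,113,-1]
    - [0,0,0,0,0,113,-1]

```text
time: 2.5
ee_pos: [0.5561, 0.3982, 0.2276]
eef_rot: [0.425, 0.905, 0.0, -0.0]
ft_force: [-0.1, -0.9, 0.1]
width: 0.0389
grip_force: 0.0
```

```bash
python3 - <<'E'
from h import *
M=ori(39.7); N=ori(16.65)
s=status.read_state(); p=np.array(s["ee_pos"]); d=np.array([np.cos(.693),np.sin(.693),0])
up=p+[0,0,.04]; out=up-d*.11
rel([(up,M),(out,M),((.51,.26,.265),M),((.585,.175,.265),N),((.585,.175,.135),N)])
E
```

```text
[0.0, -0.0, 0.0] [0.0, 0.0, -40.0]
[0.0, -0.0, 0.0] [0.0, -110.0, -40.0]
[0.0, -0.0, 0.0] [-76.8, -123.8, -37.4]
[0.0, -0.0, 0.402] [-190.2, -120.4, -37.4]
[0.0, -0.0, 0.402] [-190.2, -120.4, 92.6]
t 2.5 q [-0.79  0.46  0.16  1.28 -0.07  1.4   0.05] p [0.5561 0.3982 0.2276] F [-0.1 -0.9  0.1] w 0.03885300758429502 g 0.0
```

>>> jog_arm:
  plan:
    - [0,0,0,0,0,0,-1]
    - [0,0,0,0,0,0,-1]
    - [0,0,0,0,0,0,-1]
    - [0,0,0,0,0,0,-1]
    - [0,0,0,0,0,0,-1]
    - [0,0,0,0,0,0,-1]
    - [0,0,0,0,0,0,-1]
    - [0,0,0,0,0,-10,-1]
    - [0,0,0,0,0,-20,-1]
    - [0,0,0,0,0,-30,-1]
    - [0,0,0,0,0,-40,-1]
    - [0,0,0,0,0,-40,-1]

```text
time: 3.7
ee_pos: [0.5567, 0.3986, 0.2698]
eef_rot: [0.425, 0.905, 0.001, 0.001]
ft_force: [0.6, -0.3, -3.1]
width: 0.0099
grip_force: 25.0
```

>>> jog_arm:
  plan:
    - [0,0,0,0,-30,0,-1]
    - [0,0,0,0,-65,0,-1]
    - [0,0,0,0,-100,0,-1]
    - [0,0,0,-30,-120,0,-1]
    - [0,0,0.05,-70,-124,0,-1]
    - [0,0,0.15,-105,-123,0,-1]
    - [0,0,0.27,-145,-122,0,-1]
    - [0,0,0.402,-190.2,-120.4,0,-1]
    - [0,0,0.402,-190.2,-120.4,0,-1]
    - [0,0,0.402,-190.2,-120.4,50,-1]
    - [0,0,0.402,-190.2,-120.4,90,-1]
    - [0,0,0.402,-190.2,-120.4,110,-1]

```text
time: 4.9
ee_pos: [0.5831, 0.1744, 0.1535]
eef_rot: [0.597, 0.802, -0.002, -0.001]
ft_force: [-1.4, -0.3, -2.1]
width: 0.0095
grip_force: 25.2
```

```bash
python3 - <<'E'
from h import *
rel([((.585,.175,.132),ori(16.65))])
c=camera("top"); W=cloud(c); save(c,"t1"); x,y,z=np.moveaxis(W,-1,0)
m=(abs(x-.585)<.1)&(abs(y-.175)<.1)&(z>.005)&(z<.12); p=W[m]; print(p.min(0),p.max(0)); print(np.histogram(p[:,2],12))
E
```

```text
[-0.005, 0.0, 0.001] [0.0, 2.1, 21.5]
t 4.9 q [-0.61  0.35  0.3   1.61 -0.11  1.21  0.01] p [0.5831 0.1744 0.1535] F [-1.4 -0.3 -2.1] w 0.009490301486749977 g 25.219259345903993
[0.49649983 0.08184957 0.00507472] [0.68299386 0.19038185 0.11952796]
(array([ 22, 201, 284,  40,  34,  40,  45,  26,  54,  71,   5,   4]), array([0.00507472, 0.01461249, 0.02415026, 0.03368803, 0.0432258 ,
       0.05276357, 0.06230134, 0.07183911, 0.08137688, 0.09091465,
       0.10045242, 0.10999019, 0.11952796]))
```

>>> jog_arm:
  plan:
    - [0,0,0,0,0,8,-1]
    - [0,0,0,0,0,15,-1]
    - [0,0,0,0,0,20,-1]
    - [0,0,0,0,0,22,-1]
    - [0,0,0,0,0,22,-1]
    - [0,0,0,0,0,22,1]
    - [0,0,0,0,0,22,1]
    - [0,0,0,0,0,22,1]
    - [0,0,0,0,0,22,1]
    - [0,0,0,0,0,22,1]
    - [0,0,0,0,0,22,1]
    - [0,0,0,0,0,22,1]

```text
time: 6.15
ee_pos: [0.585, 0.175, 0.1355]
eef_rot: [0.597, 0.802, -0.0, -0.0]
ft_force: [-0.0, 0.5, -0.1]
width: 0.0578
grip_force: 0.0
```

```bash
python3 - <<'E'
from h import *
rel([])
E
```

```text
t 6.15 q [-0.61  0.37  0.3   1.63 -0.12  1.17  0.01] p [0.585  0.175  0.1355] F [-0.   0.5 -0.1] w 0.05777281795292343 g 0.0
```

>>> jog_arm:
  plan:
    - [0,0,0,0,0,0,1]
    - [0,0,0,0,0,0,1]
    - [0,0,0,0,0,0,1]
    - [0,0,0,0,0,-40,1]
    - [0,0,0,0,0,-80,1]
    - [0,0,0,0,0,-120,1]
    - [0,0,0,0,0,-160,1]
    - [0,0,0.15,-50,0,-160,1]
    - [0,0,0.3,-100,0,-160,1]
    - [0,0,0.45,-150,0,-160,1]
    - [0,0,0.6,-200,0,-160,1]
    - [0,0,0.75,-240,0,-160,1]

```text
time: 7.35
ee_pos: [0.6541, -0.0583, 0.2958]
eef_rot: [0.852, 0.524, 0.0, 0.0]
ft_force: [0.8, -0.1, -0.2]
width: 0.0868
grip_force: 0.0
```

```bash
cat > look.py <<'E'
from h import *
import sys
n=sys.argv[1]
def rect(P):
    if len(P)<5: return None
    r=cv2.minAreaRect((P*1000).astype(np.float32)); return np.round(r[0],1),np.round(r[1],1),round(r[2],1)
for k in("top","scene"):
    c=camera(k); W=cloud(c); save(c,k+n); np.savez(k+n+".npz",W=W,im=c["image"]); x,y,z=np.moveaxis(W,-1,0)
    h=W[(z>.06)&(z<.085)&(x<.66)&(x>.38)&(y>-.13)&(y<.06)]; print(k,"handle",len(h),rect(h[:,:2]))
    nb=(abs(x-.585)<.14)&(abs(y-.175)<.12)
    b=W[nb&(z>.140)&(z<.165)]; print(k,"bar",len(b),rect(b[:,:2]),b[:,2].mean())
    b=W[nb&(z>.06)&(z<.07)]; print(k,"rim",len(b),rect(b[:,:2]))
E
python3 look.py 2
```

```text
top handle 0 None
top bar 204 (array([587.3, 166.1]), array([ 16. , 143.9]), 16.2) 0.15330253272335798
top rim 270 (array([588. , 165.6]), array([125.3, 143.3]), 17.1)
scene handle 190 (array([534.4, -61.3]), array([102.8,  21.3]), 15.2)
scene bar 271 (array([589.8, 168.2]), array([ 17.5, 144.7]), 16.3) 0.15263768646428302
scene rim 367 (array([590.2, 167.6]), array([126.3, 144.2]), 16.9)
```

```bash
python3 - <<'E'
from h import *
M=ori(12.5,0,1,"scoop")
rel([((.549,-.057,.15),M),((.549,-.057,.046),M)])
E
```

```text
[0.003, 0.003, 0.879] [-42.2, -96.1, 145.3]
[0.003, 0.003, 0.879] [-41.9, -96.2, 249.3]
t 7.45 q [-0.36  0.41  0.54  1.27 -0.2   1.51 -0.31] p [ 0.6538 -0.0627  0.2953] F [ 0.   0.7 -0.1] w 0.08702094683781136 g 0.0
```

>>> jog_arm:
  plan:
    - [0,0,0.15,-10,-40,20,1]
    - [0,0,0.3,-20,-80,40,1]
    - [0,0,0.45,-42,-96,75,1]
    - [0,0,0.6,-42,-96,110,1]
    - [0,0,0.75,-42,-96,145,1]
    - [0,0,0.879,-42,-96,145,1]
    - [0,0,0.879,-42,-96,145,1]
    - [0,0,0.879,-42,-96,185,1]
    - [0,0,0.879,-42,-96,220,1]
    - [0,0,0.879,-42,-96,240,1]
    - [0,0,0.879,-42,-96,249,1]
    - [0,0,0.879,-42,-96,249,1]
  squeeze: 40

```text
time: 8.65
ee_pos: [0.5492, -0.0499, 0.0464]
eef_rot: [0.993, 0.117, -0.0, -0.0]
ft_force: [0.0, 0.2, 0.1]
width: 0.087
grip_force: 0.0
```

>>> jog_arm:
  plan:
    - [0,0,0,0,0,0,-1]
    - [0,0,0,0,0,0,-1]
    - [0,0,0,0,0,0,-1]
    - [0,0,0,0,0,0,-1]
    - [0,0,0,0,0,0,-1]
    - [0,0,0,0,0,0,-1]
    - [0,0,0,0,0,0,-1]
    - [0,0,0,0,0,0,-1]
    - [0,0,0,0,0,0,-1]
    - [0,0,0,0,0,0,-1]
    - [0,0,0,0,0,0,-1]
    - [0,0,0,0,0,0,-1]

```text
time: 9.85
ee_pos: [0.5492, -0.0502, 0.0465]
eef_rot: [0.993, 0.116, -0.0, 0.0]
ft_force: [-0.6, -0.9, -0.2]
width: 0.0177
grip_force: 39.7
```

```bash
python3 - <<'E'
from h import *
rel([])
E
```

```text
t 9.85 q [-0.5   0.39  0.6   1.87 -0.26  0.96 -1.12] p [ 0.5492 -0.0502  0.0465] F [-0.6 -0.9 -0.2] w 0.017673181972742164 g 39.6805489808321
```

```bash
cat >> h.py <<'E'
T0=np.array([.566,-.222]); TY=-31.3
def tr(x,y=0): 
    a=np.radians(TY); return T0+[x*np.cos(a)-y*np.sin(a), x*np.sin(a)+y*np.cos(a)]
def lipgoal(lip,psi,pitch):
    "TCP goal for scoop lip (underside middle) at world point lip"
    M=ori(psi,pitch,1,"scoop"); f=M[:,0]; u=-M[:,2]
    return np.array(lip)+f*-.130+u*.0465, M
def L(x,z,pitch=0,y=0): return lipgoal([*tr(x,y),z],TY,pitch)
E
cat > balls.py <<'E'
from h import *
import sys
def balls(n,nm=("top","scene")):
    a=np.radians(TY)
    for k in nm:
        D=np.load(k+n+".npz"); W=D["W"]; im=D["im"].astype(int)
        d=W[...,:2]-T0; u=d@[np.cos(a),np.sin(a)]; v=d@[-np.sin(a),np.cos(a)]; z=W[...,2]
        m=((im[...,0]-im[...,2])>25)&(u>-.16)&(u<.17)&(abs(v)<.056)&(z>.012)&(z<.2)
        # local maxima of height smoothed
        zz=np.where(m,z,0).astype(np.float32); zz=cv2.GaussianBlur(zz,(0,0),1.2); pk=(zz==cv2.dilate(zz,np.ones((7,7))))&(zz>.018)
        print(k,[(round(float(a_)*1000),round(float(b)*1000),round(float(c)*1000)) for a_,b,c in zip(u[pk],v[pk],z[pk])])
if __name__=="__main__": balls(sys.argv[1])
E
python3 balls.py 0; python3 - <<'E'
from h import *
p,M=lipgoal([.67,-.06,.11],-10,5)
rel([(p,M),L(-.05,.12),L(-.05,.011)])
E
```

```text
top [(72, 34, 44), (74, -3, 35), (40, 32, 40), (77, -37, 35), (35, 0, 39), (4, 31, 38), (39, -37, 42), (5, 0, 42), (-3, -34, 41)]
scene [(6, -34, 34), (8, 4, 38), (47, -31, 41), (13, 38, 42), (42, 4, 36), (79, -34, 33), (51, 36, 39), (76, -1, 31), (82, 38, 44)]
[-0.018, 0.086, 0.407] [-7.3, -15.5, -98.5]
[0.0, 0.0, 0.779] [-151.4, 44.6, -120.0]
[0.0, 0.0, 0.779] [-151.4, 44.6, -11.0]
t 9.85 q [-0.5   0.39  0.6   1.87 -0.26  0.96 -1.12] p [ 0.5492 -0.0502  0.0465] F [-0.6 -0.9 -0.2] w 0.017673181972742164 g 39.6805489808321
```

>>> jog_arm:
  plan:
    - [0,0,0,0,0,-40,-1]
    - [0,0,0.1,0,0,-80,-1]
    - [0,0,0.22,-15,0,-115,-1]
    - [0,0,0.35,-40,10,-125,-1]
    - [0,0,0.48,-70,20,-125,-1]
    - [0,0,0.6,-100,32,-125,-1]
    - [0,0,0.7,-125,44,-125,-1]
    - [0,0,0.779,-142,53,-125,-1]
    - [0,0,0.779,-142,53,-125,-1]
    - [0,0,0.779,-142,53,-125,-1]
    - [0,0,0.779,-142,53,-125,-1]

```text
time: 10.95
ee_pos: [0.4237, -0.1338, 0.1715]
eef_rot: [0.963, -0.269, 0.0, 0.0]
ft_force: [0.0, -0.3, -2.4]
width: 0.0174
grip_force: 40.0
```

```bash
python3 - <<'E'
from h import *
rel([L(-.035,.12),L(-.035,.02),L(-.035,.008)])
for k in("top","scene"):
    c=camera(k); save(c,k+"3"); np.savez(k+"3.npz",W=cloud(c),im=c["image"])
a=cv2.imread("pics/top3.png")[150:300,200:400]; b=cv2.imread("pics/scene3.png")[150:300,150:350]
cv2.imwrite("pics/v3.png",cv2.resize(np.hstack([a,b]),(800,300)))
E
```

```text
[0.0, -0.0, 0.002] [2.4, 1.5, 5.0]
[0.0, -0.0, 0.002] [2.4, 1.5, 105.0]
[0.0, -0.0, 0.002] [2.4, 1.5, 117.0]
t 10.95 q [-0.6  -0.09  0.78  2.02  0.07  1.19 -1.96] p [ 0.4237 -0.1338  0.1715] F [ 0.  -0.3 -2.4] w 0.017408354439970755 g 39.97004033066332
```

View pics/v3.png

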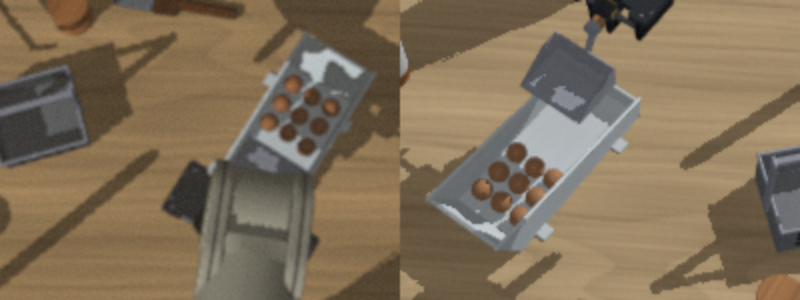

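The view shows the scoop, held level, above the near part of the trough (scene half, 570,75), with the balls still in a 3×3 grid. I'll check its lateral alignment before lowering.

```bash
python3 - <<'E'
from h import *
W=np.load("scene3.npz")["W"]; a=np.radians(TY); d=W[...,:2]-T0; u=d@[np.cos(a),np.sin(a)]; v=d@[-np.sin(a),np.cos(a)]; z=W[...,2]
for lo,hi in((-.115,-.1),(-.1,-.08),(-.08,-.06),(-.06,-.04),(-.04,-.02)):
    m=(u>lo)&(u<hi)&(abs(v)<.08)&(z>.1)&(z<.2); print(lo,m.sum(),np.percentile(v[m],[1,99]).round(3) if m.sum() else 0, np.percentile(z[m],[5,50,95]).round(3) if m.sum() else 0)
m=(abs(v)<.04)&(z>.1)&(z<.14)&(u<0); print("lip",u[m].max())
E
```

```text
-0.115 202 [-0.05   0.053] [0.122 0.127 0.155]
-0.1 286 [-0.05   0.053] [0.121 0.127 0.155]
-0.08 267 [-0.049  0.053] [0.121 0.126 0.142]
-0.06 245 [-0.05   0.052] [0.121 0.125 0.131]
-0.04 0 0 0
lip -0.04027621631461661
```

>>> jog_arm:
  plan:
    - [0,0,0,2,0,35,-1]
    - [0,0,0,2,0,70,-1]
    - [0,0,0,2,0,95,-1]
    - [0,0,0,2,0,108,-1]
    - [0,0,0,2,0,113,-1]
    - [0,0,0,2,0,116,-1]
    - [0,0,0,2,0,116,-1]
    - [0,0,0,2,0,116,-1]

```text
time: 11.85
ee_pos: [0.4257, -0.1355, 0.0562]
eef_rot: [0.963, -0.27, 0.001, -0.0]
ft_force: [0.1, -0.0, -0.4]
width: 0.0175
grip_force: 40.0
```

```bash
python3 - <<'E'
from h import *
rel([L(-.035,.008),L(.05,.008),L(.095,.0085)])
E
```

```text
[-0.001, -0.001, 0.0] [-0.2, 1.1, 1.7]
[-0.001, -0.001, 0.0] [84.8, 1.1, 1.8]
[-0.001, -0.001, 0.0] [129.8, 1.1, 1.4]
t 11.85 q [-0.56  0.13  0.82  2.13 -0.12  0.92 -1.79] p [ 0.4257 -0.1355  0.0562] F [ 0.1 -0.  -0.4] w 0.01747470354076516 g 39.966515209525824
```

>>> jog_arm:
  plan:
    - [0,0,0,12,0,0.5,-1]
    - [0,0,0,27,0,0.5,-1]
    - [0,0,0,42,0,0.5,-1]
    - [0,0,0,57,0,0.5,-1]
    - [0,0,0,72,0,0.5,-1]
    - [0,0,0,87,0,0.5,-1]
    - [0,0,0,100,0,0.5,-1]
    - [0,0,0,110,0,0.5,-1]
    - [0,0,0,118,0,0.5,-1]
    - [0,0,0,125,0,0.5,-1]
    - [0,0,0,125,0,0.5,-1]
    - [0,0,0,125,0,0.5,-1]

```text
time: 13.05
ee_pos: [0.5321, -0.2005, 0.0552]
eef_rot: [0.963, -0.27, 0.0, 0.0]
ft_force: [1.5, -1.5, 0.2]
width: 0.0177
grip_force: 40.0
```

```bash
python3 - <<'E'
from h import *
rel([L(.095,.0085),L(.1,.0085)])
for k in("top","scene"):
    c=camera(k); save(c,k+"4"); np.savez(k+"4.npz",W=cloud(c),im=c["image"])
a=cv2.imread("pics/top4.png")[150:300,250:400]; b=cv2.imread("pics/scene4.png")[160:310,150:300]
cv2.imwrite("pics/v4.png",cv2.resize(np.hstack([a,b]),(800,400)))
E
```

```text
[-0.0, -0.001, 0.0] [5.2, 0.8, 0.2]
[-0.0, -0.001, 0.0] [10.2, 0.8, 0.2]
t 13.05 q [-0.34  0.45  0.76  1.83 -0.36  1.01 -1.55] p [ 0.5321 -0.2005  0.0552] F [ 1.5 -1.5  0.2] w 0.017701460047803413 g 39.9693894200027
```

View pics/v4.png

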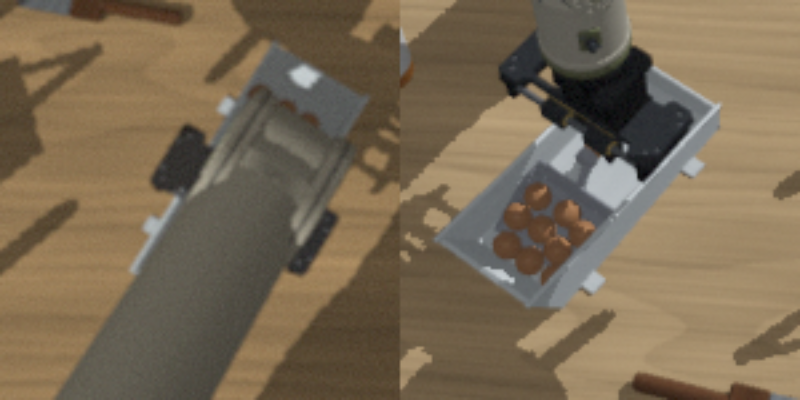

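The scene half shows the scoop under all or nearly all of the balls, against the far wall (540,235). Next I tilt it up along the leaning wall.

```bash
python3 - <<'E'
from h import *
rel([L(.103,.0085),L(.105,.014,4),L(.109,.0205,8),L(.112,.026,12),L(.115,.032,16),L(.118,.038,20),L(.122,.047,24),L(.120,.07,24),L(.115,.12,24),L(.105,.17,24)])
E
```

```text
[-0.0, -0.001, 0.0] [13.4, 0.8, 0.2]
[-0.0, 0.069, 0.0] [12.5, 0.8, 3.9]
[-0.0, 0.139, 0.0] [14.2, 0.8, 6.7]
[-0.0, 0.209, 0.0] [15.6, 0.8, 10.7]
[-0.0, 0.279, 0.0] [17.6, 0.8, 14.3]
[-0.0, 0.348, 0.0] [20.4, 0.8, 18.0]
[-0.0, 0.418, 0.0] [24.7, 0.8, 18.6]
[-0.0, 0.418, 0.0] [22.8, 0.8, -4.4]
[-0.0, 0.418, 0.0] [17.8, 0.8, -54.4]
[-0.0, 0.418, 0.0] [7.8, 0.8, -104.4]
t 13.15 q [-0.34  0.45  0.76  1.83 -0.36  1.01 -1.55] p [ 0.5319 -0.2003  0.0552] F [ 1.  -1.5 -0. ] w 0.017313152824462708 g 39.96945809572935
```

>>> jog_arm:
  plan:
    - [0,0,0,8,0,0,-1]
    - [0,0,0,13,0,0,-1]
    - [0,0.069,0,12.5,0,3.7,-1]
    - [0,0.139,0,14.2,0,6.5,-1]
    - [0,0.209,0,15.6,0,10.5,-1]
    - [0,0.279,0,17.6,0,14,-1]
    - [0,0.348,0,20.4,0,17.5,-1]
    - [0,0.418,0,24,0,18,-1]
    - [0,0.418,0,23,0,8,-1]
    - [0,0.418,0,23,0,-4,-1]
    - [0,0.418,0,22,0,-16,-1]
    - [0,0.418,0,22,0,-16,-1]

```text
time: 14.35
ee_pos: [0.5513, -0.2119, 0.072]
eef_rot: [0.942, -0.264, 0.2, 0.056]
ft_force: [0.7, -1.0, -1.1]
width: 0.0173
grip_force: 40.0
```

```bash
python3 - <<'E'
from h import *
rel([L(.12,.082,24),L(.115,.12,24),L(.09,.16,24)])
for k in("top","scene"):
    c=camera(k); save(c,k+"5"); np.savez(k+"5.npz",W=cloud(c),im=c["image"])
a=cv2.imread("pics/top5.png")[150:300,250:400]; b=cv2.imread("pics/scene5.png")[160:310,150:300]
cv2.imwrite("pics/v5.png",cv2.resize(np.hstack([a,b]),(800,400)))
E
```

```text
[-0.001, -0.0, -0.0] [-0.1, 0.9, 0.5]
[-0.001, -0.0, -0.0] [10.8, 0.9, -36.3]
[-0.001, -0.0, -0.0] [4.3, 0.9, -83.0]
t 14.35 q [-0.68  0.21  0.97  2.14 -0.12  0.48 -1.77] p [ 0.5513 -0.2119  0.072 ] F [ 0.7 -1.  -1.1] w 0.017258020658591677 g 39.97064055874944
```

View pics/v5.png

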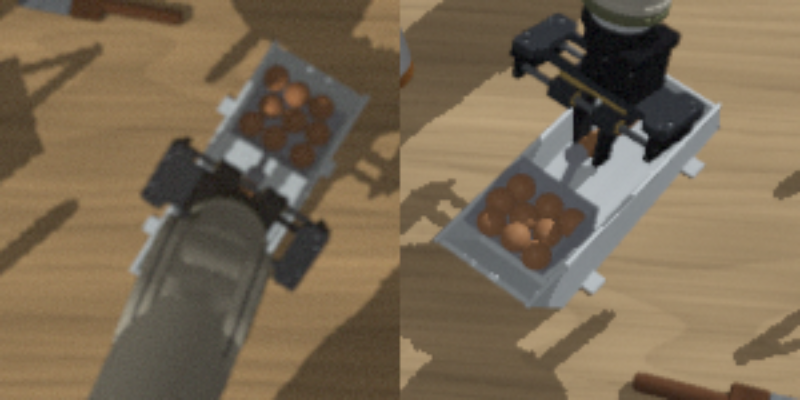

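All nine balls appear to lie in the tilted scoop (top half 250–320, 75–155). I raise it gently and check again.

>>> jog_arm:
  plan:
    - [0,0,0,2,0,-6,-1]
    - [0,0,0,5,0,-14,-1]
    - [0,0,0,8,0,-24,-1]
    - [0,0,0,10.8,0,-36,-1]
    - [0,0,0,10,0,-48,-1]
    - [0,0,0,8,0,-60,-1]
    - [0,0,0,6,0,-72,-1]
    - [0,0,0,4,0,-82,-1]
    - [0,0,0,4,0,-88,-1]
    - [0,0,0,4,0,-90,-1]
    - [0,0,0,4,0,-90,-1]
    - [0,0,0,4,0,-90,-1]

```text
time: 15.65
ee_pos: [0.5223, -0.195, 0.1545]
eef_rot: [0.942, -0.264, 0.199, 0.056]
ft_force: [0.4, -0.2, -2.8]
width: 0.0175
grip_force: 40.0
```

```bash
python3 - <<'E'
from h import *
rel([])
for k in("top","scene"):
    c=camera(k); save(c,k+"6"); np.savez(k+"6.npz",W=cloud(c),im=c["image"])
a=cv2.imread("pics/top6.png")[150:300,250:400]; b=cv2.imread("pics/scene6.png")[150:300,150:300]
cv2.imwrite("pics/v6.png",cv2.resize(np.hstack([a,b]),(800,400)))
E
```

```text
t 15.65 q [-0.87 -0.17  1.01  2.14  0.45  0.75 -2.24] p [ 0.5223 -0.195   0.1545] F [ 0.4 -0.2 -2.8] w 0.01750486053152128 g 39.97062837705016
```

View pics/v6.png

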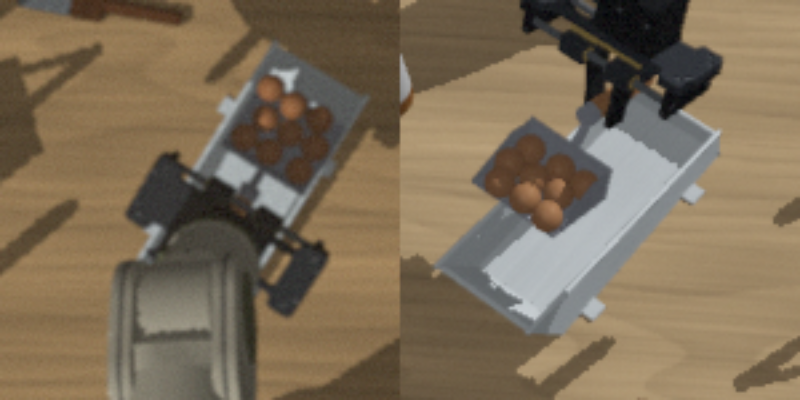

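The trough is empty and all nine balls are in the raised scoop (scene half 490–590, 150–215). Before moving them I fit a kinematic model to the logged poses, to check reach for the pour.

```bash
cat > kin.py <<'E'
import numpy as np, itertools
from scipy.spatial.transform import Rotation as R
from scipy.optimize import least_squares
from numpy import array
D=[eval(l) for l in open("log.txt")]
Q=np.array([d[0] for d in D]); P=np.array([d[1] for d in D]); E=[R.from_quat(d[2]) for d in D]
ax="zyzyzyz"
def fk(par,sg,q):
    d1,d3,d5,d7,a3,a5,a6,c,c7=par[:9]
    L=[[0,0,d1],[0,0,0],[a3,0,d3],[a5,0,0],[0,0,d5],[a6,0,0],[0,0,d7]]
    T=R.identity(); p=np.zeros(3)
    offs=[0,0,0,0,0,0,c7]; pre=[[0,0,d1],[0,0,0],[0,0,d3],[a3,0,0],[a5,0,d5],[0,0,0],[a6,0,d7]]
    for i in range(7):
        p=p+T.apply(pre[i]) ; T=T*R.from_euler(ax[i],sg[i]*q[i]+offs[i])
    return p,T
def res(par,sg):
    out=[]
    for q,p,e in zip(Q,P,E):
        a,T=fk(par,sg,q); out+=list((a-p)*10)+list((T.inv()*e).as_rotvec())
    return np.array(out)
if __name__=="__main__":
    best=[]
    for s3,s5,s7 in itertools.product((1,-1),repeat=3):
        for c7 in(0,np.pi/2,np.pi,-np.pi/2):
            sg=[-1,1,s3,1,s5,1,s7]; r=least_squares(res,[.33,.35,.35,.25,0,0,0,0,c7],args=(sg,)); best.append((r.cost,sg,r.x))
    best.sort(key=lambda t:t[0]); 
    for b in best[:3]: print(b[0],b[1],b[2].round(4))
    print(np.abs(res(best[0][2],best[0][1])).reshape(-1,6).max(1).round(4))
    np.save("kin.npy",np.r_[best[0][2],best[0][1]])
E
python3 kin.py
```

```text
Traceback (most recent call last):
  File "kin.py", line 5, in <module>
    D=[eval(l) for l in open("log.txt")]
       ~~~~^^^
SyntaxError: '[' was never closed
```

```bash
sed -i 's/^D=.*/D=eval("["+open("log.txt").read().replace(")\\n","),")+"]")/' kin.py; python3 kin.py
```

```text
0.8046164259590128 [-1, 1, -1, 1, -1, 1, -1] [ 0.3944  0.3681  0.5091  0.3615  0.0444  0.0332  0.0163 -0.0048  1.5708]
0.8046164259633605 [-1, 1, -1, 1, -1, 1, -1] [0.3944 0.3681 0.5091 0.3615 0.0444 0.0332 0.0163 0.     1.5708]
0.8046164261852525 [-1, 1, -1, 1, -1, 1, -1] [0.3944 0.3681 0.5091 0.3615 0.0444 0.0332 0.0163 0.6278 1.5708]
[0.414  0.3332 0.2817 0.3017 0.2894 0.1602 0.179  0.179  0.4167 0.2709
 0.1498 0.1496 0.1379 0.4255]
```

```bash
python3 - <<'E'
import kin,numpy as np
k=np.load("kin.npy"); r=kin.res(k[:9],k[9:]).reshape(-1,6); r[:,:3]*=100
print(np.c_[kin.Q,r].round(2))
# rotation only, free offsets
from scipy.optimize import least_squares
import itertools
R=kin.R; best=[]
def rr(o,sg):
    out=[]
    for q,e in zip(kin.Q,kin.E):
        T=R.identity()
        for i in range(7): T=T*R.from_euler(kin.ax[i],sg[i]*q[i]+o[i])
        out+=list((T.inv()*e).as_rotvec())
    return np.array(out)
for s in itertools.product((1,-1),repeat=4):
    sg=[-1,1,s[0],s[3],s[1],1,s[2]]
    for c in(0,1.57,3.14,-1.57):
        x=least_squares(rr,[0]*6+[c],args=(sg,)); best.append((x.cost,sg,x.x.round(3)))
best.sort(key=lambda t:t[0]); print(best[:4])
E
```

```text
[[-1.170e+00  3.300e-01 -6.000e-02  1.460e+00  2.000e-02  1.350e+00
  -9.000e-02 -4.140e+01  2.750e+01 -3.000e-02 -0.000e+00  0.000e+00
  -0.000e+00]
 [-7.900e-01  4.500e-01  1.700e-01  1.070e+00 -7.000e-02  1.630e+00
   5.000e-02 -1.605e+01  3.332e+01  1.380e+00 -0.000e+00 -0.000e+00
   0.000e+00]
 [-7.900e-01  4.600e-01  1.600e-01  1.280e+00 -7.000e-02  1.400e+00
   5.000e-02 -2.372e+01  2.817e+01 -2.500e+00 -0.000e+00 -0.000e+00
  -0.000e+00]
 [-6.100e-01  3.500e-01  3.000e-01  1.610e+00 -1.100e-01  1.210e+00
   1.000e-02 -1.132e+01  3.017e+01 -3.530e+00  0.000e+00 -0.000e+00
   0.000e+00]
 [-6.100e-01  3.700e-01  3.000e-01  1.630e+00 -1.200e-01  1.170e+00
   1.000e-02 -1.373e+01  2.894e+01 -4.050e+00 -0.000e+00  0.000e+00
  -0.000e+00]
 [-3.600e-01  4.100e-01  5.400e-01  1.270e+00 -2.000e-01  1.510e+00
  -3.100e-01  6.480e+00  1.602e+01 -7.300e-01 -0.000e+00 -0.000e+00
   0.000e+00]
 [-5.000e-01  3.900e-01  6.000e-01  1.870e+00 -2.600e-01  9.600e-01
  -1.120e+00 -1.398e+01  1.790e+01 -3.980e+00 -0.000e+00  0.000e+00
   0.000e+00]
 [-5.000e-01  3.900e-01  6.000e-01  1.870e+00 -2.6
[... 813 characters left out ...]
  0.000e+00 -0.000e+00
   0.000e+00]
 [-8.700e-01 -1.700e-01  1.010e+00  2.140e+00  4.500e-01  7.500e-01
  -2.240e+00  2.973e+01  4.255e+01  1.260e+01 -0.000e+00 -0.000e+00
  -0.000e+00]]
[(np.float64(5.115323092184795e-16), [-1, 1, 1, 1, 1, 1, -1], array([ 0.   , -3.142, -0.   ,  0.   ,  0.   ,  3.142,  1.571])), (np.float64(5.115323134898754e-16), [-1, 1, -1, -1, 1, 1, -1], array([ 0.   , -0.   ,  3.142, -3.142, -3.142,  3.142, -4.712])), (np.float64(5.115323178120271e-16), [-1, 1, 1, -1, 1, 1, -1], array([ 6.283, -3.142, -3.142, -0.   , -3.142,  3.142,  7.854])), (np.float64(5.115323194230459e-16), [-1, 1, 1, -1, 1, 1, -1], array([ 0.   ,  3.142,  3.142, -0.   , -3.142, -3.142,  7.854]))]
```

```bash
cat > ik.py <<'E'
import kin; from h import *
from scipy.optimize import least_squares
SG=[-1,1,-1,1,-1,1,-1]; OFF=[0]*6+[np.pi/2]
lo=np.array([-2.6,-.5,-1.47,.16,-1.27,.06,-2.6]); hi=np.array([2.6,2.12,1.34,2.42,4.41,2.06,2.6])
def rots(q):
    T=R.identity(); o=[T]
    for i in range(7): T=T*R.from_euler(kin.ax[i],SG[i]*q[i]+OFF[i]); o.append(T)
    return o
A=np.vstack([np.hstack([t.as_matrix() for t in rots(q)]) for q in kin.Q]); x,*_=np.linalg.lstsq(A,kin.P.ravel(),rcond=1e-6); OFFS=x.reshape(8,3)
def fk(q): o=rots(q); return sum(t.apply(v) for t,v in zip(o,OFFS)),o[-1]
def ik(p,M,q0):
    t=R.from_matrix(M)
    def f(q): a,T=fk(q); return np.r_[(a-p)*20,(T.inv()*t).as_rotvec()*5,(q-q0)*.02]
    s=least_squares(f,np.clip(q0,lo+.02,hi-.02),bounds=(lo+.01,hi-.01)); a,T=fk(s.x)
    return s.x,np.linalg.norm(a-p)*1000,np.degrees((T.inv()*t).magnitude())
if __name__=="__main__":
    print(OFFS.round(4)); print((A@x-kin.P.ravel()).round(4).reshape(-1,3).__abs__().max())
    q=np.array(status.read_state()["joint_positions"])
    B=np.array([.588,.167]); h=np.array([np.cos(np.radians(16.6)),np.sin(np.radians(16.6))])
    p0=np.array([.64,-.267])  # lip now approx
    for i,(lx,z,pit,s) in enumerate([(0,.17,24,0),(0,.20,24,0),(0,.22,24,.25),(0,.22,24,.5),(0,.22,24,.75),(-.028,.22,24,1),(-.028,.17,24,1),(-.025,.12,24,1),(-.022,.11,10,1),(-.02,.09,0,1),(-.02,.085,-15,1),(-.02,.085,-30,1),(-.02,.085,-40,1)]):
        e=B+h*lx if s==1 else B-h*.028; r=(1-s)*np.hypot(*p0)+s*np.hypot(*e); a=(1-s)*np.arctan2(p0[1],p0[0])+s*np.arctan2(e[1],e[0])
        g,M=lipgoal([r*np.cos(a),r*np.sin(a),z],(1-s)*TY+s*16.6,pit); q,ep,er=ik(g,M,q); print(lx,z,pit,s,q.round(2),round(ep,1),round(er,1))
E
python3 ik.py
```

```text
[[ 0.000e+00 -0.000e+00  1.291e-01]
 [ 0.000e+00 -1.090e-02  1.291e-01]
 [ 0.000e+00 -1.090e-02  2.243e-01]
 [-0.000e+00 -1.170e-02  2.243e-01]
 [ 0.000e+00 -1.170e-02  2.450e-01]
 [-0.000e+00 -2.000e-04  2.450e-01]
 [ 0.000e+00 -2.000e-04  1.759e-01]
 [ 0.000e+00 -0.000e+00  1.759e-01]]
0.0
0 0.17 24 0 [-0.86 -0.19  1.    2.13  0.46  0.77 -2.24] 0.0 0.0
0 0.2 24 0 [-0.84 -0.24  0.94  2.09  0.49  0.85 -2.26] 0.0 0.0
0 0.22 24 0.25 [-0.88 -0.34  0.78  2.12  0.51  0.92 -2.24] 0.0 0.0
0 0.22 24 0.5 [-0.95 -0.41  0.68  2.18  0.51  0.94 -2.19] 0.0 0.0
0 0.22 24 0.75 [-1.02 -0.47  0.59  2.23  0.49  0.96 -2.14] 0.0 0.0
-0.028 0.22 24 1 [-0.97 -0.49  0.42  2.27  0.37  0.94 -2.  ] 0.0 0.0
-0.028 0.17 24 1 [-0.97 -0.44  0.45  2.35  0.39  0.81 -2.01] 0.0 0.0
-0.025 0.12 24 1 [-0.97 -0.35  0.5   2.41  0.39  0.65 -2.01] 0.0 0.0
-0.022 0.11 10 1 [-1.03 -0.17  0.61  2.18  0.15  0.94 -1.78] 0.0 0.0
-0.02 0.09 0 1 [-1.    0.02  0.64  2.02 -0.02  1.11 -1.63] 0.0 0.0
-0.02 0.085 -15 1 [-0.88  0.29  0.63  1.74 -0.16  1.44 -1.49] 0.0 0.0
-0.02 0.085 -30 1 [-0.76  0.55  0.59  1.43 -0.23  1.77 -1.42] 0.0 0.0
-0.02 0.085 -40 1 [-0.68  0.72  0.57  1.22 -0.26  1.99 -1.4 ] 0.0 0.0
```

```bash
cat > tj.py <<'E'
from h import *
s=status.read_state(); p=np.array(s["ee_pos"]); R0=R.from_quat(s["eef_rot"]).as_matrix()
lip=p+R0[:,0]*.130+R0[:,2]*.0465; psi=np.degrees(np.arctan2(R0[1,0],R0[0,0])); pit=np.degrees(np.arcsin(R0[2,0])); print("lip",lip,psi,pit)
B=np.array([.588,.167]); h=np.array([np.cos(np.radians(16.6)),np.sin(np.radians(16.6))]); e=B-h*.028
pp,PR=p,R0
import ik; q=np.array(s["joint_positions"]); rows=[]
for i in range(1,37):
    t=i/36; w=t*t*(3-2*t); tz=min(1,i/14); wz=tz*tz*(3-2*tz)
    r=(1-w)*np.hypot(*lip[:2])+w*np.hypot(*e); a=(1-w)*np.arctan2(lip[1],lip[0])+w*np.arctan2(e[1],e[0])
    g,M=lipgoal([r*np.cos(a),r*np.sin(a),lip[2]+wz*(.205-lip[2])],psi+w*(16.6-psi),pit+w*(22-pit))
    rows.append([*np.round(R.from_matrix(PR.T@M).as_rotvec(),3).tolist(),*np.round(PR.T@(g-pp)*1000,1).tolist(),-1])
    if i%12==0:
        q,ep,er=ik.ik(g,M,q); print(rows,"\n",q.round(2),ep); rows=[]; pp,PR=g,M
E
python3 tj.py
```

```text
lip [ 0.6399545  -0.26648393  0.16469413] -31.29034361271115 23.924628105603134
[[0.002, -0.0, -0.002, -0.1, -0.7, -0.7, -1], [0.004, -0.0, -0.007, -0.5, -2.9, -2.7, -1], [0.008, -0.001, -0.015, -1.3, -6.4, -5.9, -1], [0.013, -0.001, -0.026, -2.4, -11.1, -10.0, -1], [0.019, -0.002, -0.04, -4.0, -16.9, -14.9, -1], [0.026, -0.002, -0.057, -6.0, -23.7, -20.4, -1], [0.034, -0.003, -0.075, -8.6, -31.3, -26.4, -1], [0.044, -0.004, -0.097, -11.9, -39.7, -32.7, -1], [0.054, -0.005, -0.12, -15.7, -48.7, -39.1, -1], [0.064, -0.006, -0.144, -20.3, -58.2, -45.4, -1], [0.076, -0.007, -0.171, -25.7, -68.0, -51.5, -1], [0.088, -0.009, -0.198, -31.9, -78.1, -57.2, -1]] 
 [-0.9  -0.32  0.81  2.14  0.5   0.89 -2.23] 0.00150568166643909
[[0.013, -0.001, -0.029, -4.9, -11.8, -4.1, -1], [0.025, -0.003, -0.059, -10.6, -23.7, -7.4, -1], [0.039, -0.004, -0.09, -17.0, -35.7, -10.4, -1], [0.052, -0.005, -0.121, -23.7, -47.6, -13.5, -1], [0.066, -0.007, -0.153, -30.8, -59.3, -16.8, -1], [0.079, -0.008, -0.185, -38.1, -70.7, -20.2, -1], [0.093, -0.009, -0.217, -45.7, -81.7, -23.7, -1], [0.106, -0.011, -0.249, -
[... 255 characters left out ...]
 0.47  0.95 -2.12] 0.0007528682078027442
[[0.012, -0.001, -0.028, -4.1, -10.5, -1.9, -1], [0.023, -0.002, -0.055, -8.2, -20.2, -3.8, -1], [0.033, -0.003, -0.08, -12.3, -29.2, -5.6, -1], [0.042, -0.004, -0.103, -16.1, -37.4, -7.4, -1], [0.051, -0.005, -0.124, -19.8, -44.7, -9.0, -1], [0.059, -0.006, -0.143, -23.2, -51.2, -10.5, -1], [0.066, -0.007, -0.16, -26.2, -56.8, -11.9, -1], [0.071, -0.008, -0.174, -28.8, -61.5, -13.0, -1], [0.076, -0.008, -0.185, -30.9, -65.2, -14.0, -1], [0.079, -0.008, -0.194, -32.5, -67.9, -14.7, -1], [0.081, -0.009, -0.199, -33.4, -69.5, -15.1, -1], [0.082, -0.009, -0.201, -33.8, -70.1, -15.3, -1]] 
 [-1.08 -0.49  0.52  2.27  0.42  0.97 -2.03] 0.0010044643593309275
```

>>> jog_arm:
  plan:
    - [0.002,0,-0.002,-0.1,-0.7,-0.7,-1]
    - [0.004,0,-0.007,-0.5,-2.9,-2.7,-1]
    - [0.008,-0.001,-0.015,-1.3,-6.4,-5.9,-1]
    - [0.013,-0.001,-0.026,-2.4,-11.1,-10,-1]
    - [0.019,-0.002,-0.04,-4,-16.9,-14.9,-1]
    - [0.026,-0.002,-0.057,-6,-23.7,-20.4,-1]
    - [0.034,-0.003,-0.075,-8.6,-31.3,-26.4,-1]
    - [0.044,-0.004,-0.097,-11.9,-39.7,-32.7,-1]
    - [0.054,-0.005,-0.12,-15.7,-48.7,-39.1,-1]
    - [0.064,-0.006,-0.144,-20.3,-58.2,-45.4,-1]
    - [0.076,-0.007,-0.171,-25.7,-68,-51.5,-1]
    - [0.088,-0.009,-0.198,-31.9,-78.1,-57.2,-1]

```text
time: 16.95
ee_pos: [0.5182, -0.0997, 0.1945]
eef_rot: [0.966, -0.16, 0.2, 0.032]
ft_force: [0.2, -0.2, -3.5]
width: 0.0173
grip_force: 40.0
```

>>> jog_arm:
  plan:
    - [0.013,-0.001,-0.029,-4.9,-11.8,-4.1,-1]
    - [0.025,-0.003,-0.059,-10.6,-23.7,-7.4,-1]
    - [0.039,-0.004,-0.09,-17,-35.7,-10.4,-1]
    - [0.052,-0.005,-0.121,-23.7,-47.6,-13.5,-1]
    - [0.066,-0.007,-0.153,-30.8,-59.3,-16.8,-1]
    - [0.079,-0.008,-0.185,-38.1,-70.7,-20.2,-1]
    - [0.093,-0.009,-0.217,-45.7,-81.7,-23.7,-1]
    - [0.106,-0.011,-0.249,-53.4,-92.4,-27.2,-1]
    - [0.119,-0.012,-0.28,-61.3,-102.6,-30.8,-1]
    - [0.132,-0.013,-0.311,-69.2,-112.2,-34.4,-1]
    - [0.145,-0.015,-0.341,-77,-121.3,-38,-1]
    - [0.157,-0.016,-0.371,-84.7,-129.8,-41.6,-1]

```text
time: 18.15
ee_pos: [0.4707, 0.0534, 0.1989]
eef_rot: [0.98, 0.037, 0.195, -0.008]
ft_force: [-0.4, -0.3, -2.7]
width: 0.0176
grip_force: 40.0
```

>>> jog_arm:
  plan:
    - [0.012,-0.001,-0.028,-4.1,-10.5,-1.9,-1]
    - [0.023,-0.002,-0.055,-8.2,-20.2,-3.8,-1]
    - [0.033,-0.003,-0.08,-12.3,-29.2,-5.6,-1]
    - [0.042,-0.004,-0.103,-16.1,-37.4,-7.4,-1]
    - [0.051,-0.005,-0.124,-19.8,-44.7,-9,-1]
    - [0.059,-0.006,-0.143,-23.2,-51.2,-10.5,-1]
    - [0.066,-0.007,-0.16,-26.2,-56.8,-11.9,-1]
    - [0.071,-0.008,-0.174,-28.8,-61.5,-13,-1]
    - [0.076,-0.008,-0.185,-30.9,-65.2,-14,-1]
    - [0.079,-0.008,-0.194,-32.5,-67.9,-14.7,-1]
    - [0.081,-0.009,-0.199,-33.4,-69.5,-15.1,-1]
    - [0.082,-0.009,-0.201,-33.8,-70.1,-15.3,-1]

```text
time: 19.35
ee_pos: [0.429, 0.1198, 0.2001]
eef_rot: [0.971, 0.142, 0.189, -0.028]
ft_force: [0.5, -0.7, -2.6]
width: 0.0173
grip_force: 40.0
```

```bash
python3 tj.py | head -1; python3 look.py 7; python3 - <<'E'
from h import *
rel([])
a=cv2.imread("pics/top7.png")[130:280,150:300]; b=cv2.imread("pics/scene7.png")[130:280,290:440]
cv2.imwrite("pics/v7.png",cv2.resize(np.hstack([a,b]),(800,400)))
E
```

```text
lip [0.56112006 0.15933413 0.20570661] 16.642785941350454 22.01777087618604
top handle 0 None
top bar 206 (array([587. , 165.7]), array([ 15.6, 144.4]), 16.4) 0.15327417956073774
top rim 181 (array([589.5, 165.7]), array([124.8, 143.3]), 14.8)
scene handle 0 None
scene bar 274 (array([590.5, 168. ]), array([ 15.8, 143.8]), 16.4) 0.15267949451629226
scene rim 346 (array([589.5, 168.2]), array([127.5, 143.2]), 16.7)
t 19.45 q [-1.03 -0.47  0.48  2.26  0.39  0.96 -2.01] p [0.429  0.1197 0.2001] F [ 0.5  0.  -2.6] w 0.017570871822566007 g 39.97067176736891
```

View pics/v7.png

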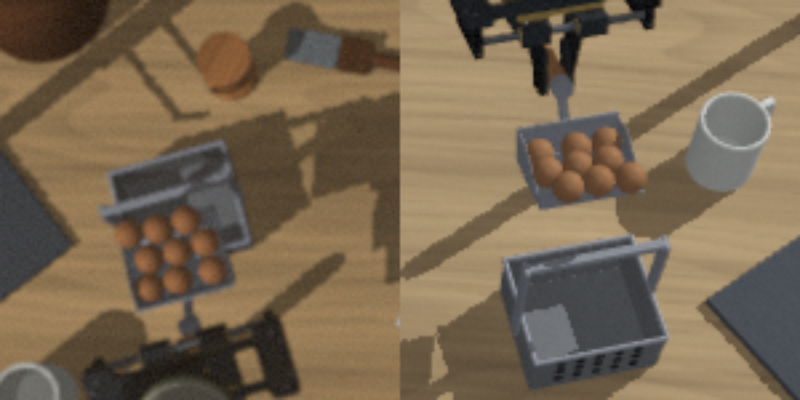

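All nine balls are still in the scoop above the basket's near edge (top half 115–225, 205–300). The bar is clear in front of the lip. I lower it and tip.

```bash
python3 - <<'E'
from h import *
B=np.array([.588,.1665]); h=np.array([np.cos(np.radians(16.6)),np.sin(np.radians(16.6))])
G=lambda lx,z,p: lipgoal([*(B+h*lx),z],16.6,p)
rel([G(-.028,.19,22),G(-.028,.105,22)])
c=G(-.028,.105,22); print("tip, from there"); rel([G(-.027,.102,18),G(-.026,.098,13),G(-.025,.094,8),G(-.025,.09,4),G(-.025,.087,0),G(-.025,.085,-4),G(-.025,.084,-8),G(-.025,.083,-12),G(-.025,.083,-17),G(-.025,.083,-22),G(-.025,.083,-27),G(-.025,.083,-32)],cmd=c)
E
```

```text
[-0.001, -0.0, 0.0] [-6.1, 0.6, 14.4]
[-0.001, -0.0, 0.0] [-37.9, 0.6, 93.2]
t 19.45 q [-1.03 -0.47  0.48  2.26  0.39  0.96 -2.01] p [0.429  0.1197 0.2001] F [ 0.5  0.  -2.6] w 0.017570871822566007 g 39.97067176736891
tip, from there
[-0.0, -0.07, -0.0] [3.4, -0.0, -5.8]
[0.0, -0.157, -0.0] [8.1, 0.0, -12.5]
[0.0, -0.244, -0.0] [13.8, 0.0, -18.7]
[0.0, -0.314, -0.0] [17.9, 0.0, -22.9]
[0.0, -0.384, -0.0] [22.9, 0.0, -27.5]
[0.0, -0.454, -0.0] [28.8, 0.0, -32.6]
[0.0, -0.524, -0.0] [35.6, 0.0, -38.2]
[0.0, -0.593, -0.0] [42.8, 0.0, -43.2]
[0.0, -0.681, -0.0] [52.8, 0.0, -49.9]
[-0.0, -0.768, 0.0] [63.3, 0.0, -55.7]
[-0.0, -0.855, 0.0] [74.3, 0.0, -60.6]
[-0.0, -0.942, -0.0] [85.7, 0.0, -64.5]
t 19.45 q [-1.03 -0.47  0.48  2.26  0.39  0.96 -2.01] p [0.429  0.1191 0.0994] F [ 0.5  0.  -2.6] w 0.017570871822566007 g 39.97067176736891
```

>>> jog_arm:
  plan:
    - [0,0,0,-1,0,2,-1]
    - [0,0,0,-3,0,7,-1]
    - [0,0,0,-6,0,15,-1]
    - [0,0,0,-10,0,25,-1]
    - [0,0,0,-14,0,35,-1]
    - [0,0,0,-17.5,0,43,-1]
    - [0,0,0,-19.5,0,48,-1]
    - [0,0,0,-20.5,0,51,-1]
    - [0,0,0,-20.5,0,51,-1]
    - [0,0,0,-20.5,0,51,-1]

```text
time: 20.45
ee_pos: [0.4293, 0.1199, 0.1454]
eef_rot: [0.971, 0.142, 0.189, -0.028]
ft_force: [-0.2, 1.0, -2.2]
width: 0.0177
grip_force: 40.0
```

```bash
python3 - <<'E'
from h import *
import ik
B=np.array([.588,.1665]); h=np.array([np.cos(np.radians(16.6)),np.sin(np.radians(16.6))])
G=lambda lx,z,p: lipgoal([*(B+h*lx),z],16.6,p)
gs=[G(-.028,.145,20),G(-.028,.138,17),G(-.027,.13,14),G(-.026,.121,11),G(-.026,.112,8),G(-.025,.104,5),G(-.025,.097,2),G(-.025,.091,-2),G(-.025,.087,-6),G(-.025,.085,-10),G(-.025,.083,-15),G(-.025,.083,-20)]
rel(gs)
q=np.array(status.read_state()["joint_positions"])
for g in gs: q,e,_=ik.ik(*g,q); print(q.round(2),round(e,2))
E
```

```text
[-0.001, -0.036, 0.0] [-1.1, 0.7, 0.8]
[-0.001, -0.088, 0.0] [-0.9, 0.7, 0.7]
[-0.001, -0.14, 0.0] [0.3, 0.7, 2.0]
[-0.001, -0.193, 0.0] [1.3, 0.7, 4.4]
[-0.001, -0.245, 0.001] [1.8, 0.7, 6.6]
[-0.001, -0.298, 0.001] [3.9, 0.7, 8.5]
[-0.001, -0.35, 0.001] [5.8, 0.7, 9.3]
[-0.001, -0.42, 0.001] [9.9, 0.7, 7.7]
[-0.001, -0.49, 0.001] [15.3, 0.7, 4.7]
[-0.001, -0.559, 0.001] [21.9, 0.7, 0.3]
[-0.001, -0.647, 0.001] [30.9, 0.7, -4.9]
[-0.001, -0.734, 0.001] [41.3, 0.7, -11.0]
t 20.45 q [-1.04 -0.41  0.53  2.34  0.4   0.81 -2.01] p [0.4293 0.1199 0.1454] F [-0.2  1.  -2.2] w 0.017726636943890917 g 39.97032009065151
[-1.06 -0.38  0.55  2.32  0.37  0.84 -1.99] 0.0
[-1.08 -0.34  0.59  2.28  0.32  0.88 -1.94] 0.0
[-1.1  -0.29  0.63  2.23  0.27  0.92 -1.89] 0.0
[-1.12 -0.24  0.67  2.19  0.22  0.96 -1.84] 0.0
[-1.14 -0.18  0.7   2.15  0.16  0.99 -1.79] 0.0
[-1.14 -0.11  0.74  2.11  0.1   1.04 -1.73] 0.0
[-1.14 -0.05  0.76  2.06  0.04  1.08 -1.68] 0.0
[-1.12  0.04  0.78  1.99 -0.03  1.16 -1.61] 0.0
[-1.09  0.12  0.78  1.92 -0.09  1.24 -1.55] 0.0
[-1.05  0.21  0.78  1.85 -0.14  1.32 -1.5 ] 0.0
[-1.    0.3   0.77  1.76 -0.19  1.43 -1.46] 0.0
[-0.95  0.4   0.75  1.66 -0.23  1.55 -1.42] 0.0
```

>>> jog_arm:
  plan:
    - [0,-0.036,0,-1.1,0.7,0.8,-1]
    - [0,-0.088,0,-0.9,0.7,0.7,-1]
    - [0,-0.14,0,0.3,0.7,2,-1]
    - [0,-0.193,0,1.3,0.7,4.4,-1]
    - [0,-0.245,0,1.8,0.7,6.6,-1]
    - [0,-0.298,0,3.9,0.7,8.5,-1]
    - [0,-0.35,0,5.8,0.7,9.3,-1]
    - [0,-0.42,0,9.9,0.7,7.7,-1]
    - [0,-0.49,0,15.3,0.7,4.7,-1]
    - [0,-0.559,0,21.9,0.7,0.3,-1]
    - [0,-0.647,0,30.9,0.7,-4.9,-1]
    - [0,-0.734,0,41.3,0.7,-11,-1]

```text
time: 21.65
ee_pos: [0.4629, 0.1305, 0.1715]
eef_rot: [0.974, 0.144, -0.173, 0.025]
ft_force: [0.2, -0.2, -1.2]
width: 0.0177
grip_force: 40.0
```

```bash
python3 look.py 8; python3 - <<'E'
from h import *
B=np.array([.588,.1665]); h=np.array([np.cos(np.radians(16.6)),np.sin(np.radians(16.6))])
G=lambda lx,z,p: lipgoal([*(B+h*lx),z],16.6,p)
rel([G(-.025,.083,-25),G(-.025,.083,-30),G(-.025,.084,-35)])
a=cv2.imread("pics/top8.png")[130:280,150:300]; b=cv2.imread("pics/scene8.png")[130:280,290:440]
cv2.imwrite("pics/v8.png",cv2.resize(np.hstack([a,b]),(800,400)))
E
```

```text
top handle 0 None
top bar 94 (array([559.6, 110.7]), array([98.3, 57.7]), 18.9) 0.15197373877909823
top rim 73 (array([637.5, 127.6]), array([109.3,  53.9]), 58.9)
scene handle 0 None
scene bar 350 (array([545.5, 154.6]), array([109.8, 144.9]), 17.3) 0.15119293652669252
scene rim 288 (array([591.3, 168.1]), array([127.2, 144.3]), 15.2)
[0.004, -0.084, 0.003] [2.0, 0.9, -11.4]
[0.004, -0.171, 0.003] [7.5, 1.0, -22.1]
[0.004, -0.258, 0.002] [13.5, 1.0, -33.3]
t 21.75 q [-1.    0.43  0.83  1.65 -0.26  1.56 -1.39] p [0.4642 0.1305 0.1701] F [-0.3  0.7 -3.4] w 0.017485272003543568 g 39.971417700871825
```

View pics/v8.png

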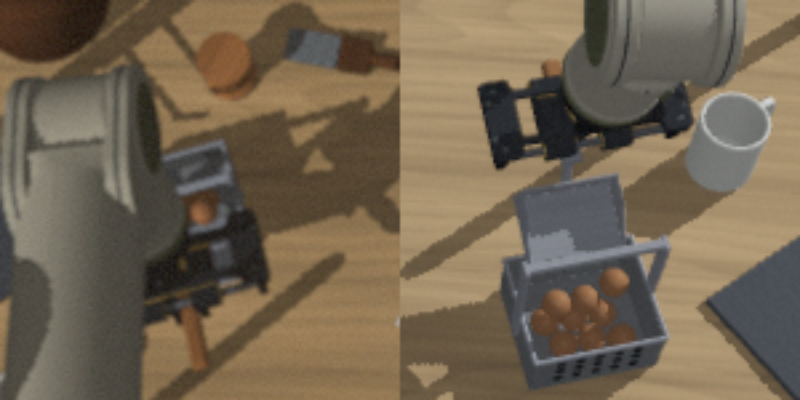

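The basket holds the balls (scene half 540–630, 280–345) and the scoop is empty. I withdraw it and level it, then carry it to the trough.

```bash
python3 - <<'E'
from h import *
import ik
B=np.array([.588,.1665]); h=np.array([np.cos(np.radians(16.6)),np.sin(np.radians(16.6))])
G=lambda lx,z,p: lipgoal([*(B+h*lx),z],16.6,p)
gs=[G(-.027,.1,-18),G(-.03,.125,-14),G(-.03,.15,-10),G(-.03,.175,-5),G(-.03,.2,0),G(-.03,.2,0)]
rel(gs)
def C(w,z):
    a=gs[-1][0]+0; l0=np.array([*(B-h*.03)]); l1=tr(.03)
    r=(1-w)*np.hypot(*l0)+w*np.hypot(*l1); t=(1-w)*np.arctan2(*l0[::-1])+w*np.arctan2(*l1[::-1]); return lipgoal([r*np.cos(t),r*np.sin(t),z],16.6*(1-w)+w*TY,0)
cs=[C(w,.2) for w in(.1,.2,.3,.4,.5,.6,.7,.8,.9,1)]+[C(1,.2)]; print("carry"); rel(cs,cmd=gs[-1])
print("down"); rel([L(.03,.05),L(.03,.009),L(.03,.008)],cmd=cs[-1])
q=np.array(status.read_state()["joint_positions"])
for g in gs+cs[::3]+[L(.03,.008)]: q,e,_=ik.ik(*g,q); print(q.round(2),round(e,2))
E
```

```text
[0.003, 0.038, 0.003] [-11.8, 0.9, -10.9]
[0.003, 0.108, 0.003] [-25.8, 0.9, -24.0]
[0.003, 0.178, 0.003] [-36.4, 0.9, -38.1]
[0.003, 0.265, 0.003] [-46.5, 0.9, -49.6]
[0.003, 0.352, 0.003] [-55.5, 0.9, -61.0]
[0.003, 0.352, 0.003] [-55.5, 0.9, -61.0]
t 21.75 q [-1.    0.43  0.83  1.65 -0.26  1.56 -1.39] p [0.4642 0.1305 0.1701] F [-0.3  0.7 -3.4] w 0.017485272003543568 g 39.971417700871825
carry
[0.0, 0.0, 0.084] [4.3, 27.7, 0.0]
[0.0, 0.0, 0.167] [6.9, 56.1, 0.0]
[0.0, 0.0, 0.251] [7.7, 84.9, 0.0]
[0.0, 0.0, 0.334] [6.8, 114.2, 0.0]
[0.0, 0.0, 0.418] [4.0, 143.8, 0.0]
[0.0, 0.0, 0.502] [-0.7, 173.5, 0.0]
[0.0, 0.0, 0.585] [-7.4, 203.3, 0.0]
[0.0, 0.0, 0.669] [-16.0, 233.0, 0.0]
[0.0, 0.0, 0.752] [-26.5, 262.6, 0.0]
[0.0, 0.0, 0.836] [-39.1, 291.8, 0.0]
[0.0, 0.0, 0.836] [-39.1, 291.8, 0.0]
t 21.75 q [-1.    0.43  0.83  1.65 -0.26  1.56 -1.39] p [0.4347 0.1208 0.2465] F [-0.3  0.7 -3.4] w 0.017485272003543568 g 39.971417700871825
down
[0.0, 0.0, 0.0] [0.0, 0.0, 150.0]
[0.0, 0.0, 0.0] [0.0, 0.0, 191.0]
[0.0, 0.0, 0.0] [0.0, 0.0, 192.0]
t 21.75 q [-1.    0.43  0.83  1.65 -0.26  1.56 -1.39] p [ 0.4806 -0.17    0.2465] F [-0.3  0.7 -3.4] w 0.017485272003543568 g 39.971417700871825
[-1.04  0.36  0.85  1.69 -0.23  1.54 -1.41] 0.0
[-1.09  0.24  0.86  1.74 -0.17  1.49 -1.47] 0.0
[-1.14  0.12  0.85  1.78 -0.09  1.45 -1.55] 0.0
[-1.17 -0.02  0.8   1.84  0.01  1.4  -1.64] 0.0
[-1.16 -0.15  0.73  1.89  0.1   1.36 -1.74] 0.0
[-1.16 -0.15  0.73  1.89  0.1   1.36 -1.74] 0.0
[-1.13 -0.13  0.77  1.88  0.09  1.36 -1.75] 0.0
[-1.04 -0.09  0.88  1.84  0.07  1.35 -1.79] 0.0
[-0.93 -0.03  1.    1.81  0.02  1.35 -1.8 ] 0.0
[-0.8   0.06  1.11  1.77 -0.06  1.35 -1.79] 0.0
[-0.55  0.36  0.93  1.98 -0.35  0.97 -1.56] 0.0
```

>>> jog_arm:
  plan:
    - [0,0.038,0,-11.8,1,-10.9,-1]
    - [0,0.108,0,-25.8,1,-24,-1]
    - [0,0.178,0,-36.4,1,-38.1,-1]
    - [0,0.265,0,-46.5,1,-49.6,-1]
    - [0,0.352,0,-55.5,1,-61,-1]
    - [0,0.352,0,-55.5,1,-61,-1]

```text
time: 22.35
ee_pos: [0.4324, 0.1193, 0.2503]
eef_rot: [0.989, 0.145, 0.005, -0.006]
ft_force: [-0.3, -0.0, -1.3]
width: 0.0177
grip_force: 40.0
```

>>> jog_arm:
  plan:
    - [0,0,0.084,4.3,27.7,0,-1]
    - [0,0,0.167,6.9,56.1,0,-1]
    - [0,0,0.251,7.7,84.9,0,-1]
    - [0,0,0.334,6.8,114.2,0,-1]
    - [0,0,0.418,4,143.8,0,-1]
    - [0,0,0.502,-0.7,173.5,0,-1]
    - [0,0,0.585,-7.4,203.3,0,-1]
    - [0,0,0.669,-16,233,0,-1]
    - [0,0,0.752,-26.5,262.6,0,-1]
    - [0,0,0.836,-39,291.8,0,-1]
    - [0,0,0.836,-39,291.8,0,-1]
    - [0,0,0.836,-39,291.8,0,-1]

```text
time: 23.55
ee_pos: [0.4786, -0.1724, 0.2466]
eef_rot: [0.963, -0.27, 0.001, -0.0]
ft_force: [0.1, 0.4, -2.1]
width: 0.0175
grip_force: 40.0
```

```bash
python3 look.py 9; python3 - <<'E'
from h import *
rel([L(.03,.2),L(.03,.05),L(.03,.008)])
a=cv2.imread("pics/top9.png")[130:280,150:350]; b=cv2.imread("pics/scene9.png")[130:280,210:410]
cv2.imwrite("pics/v9.png",cv2.resize(np.hstack([a,b]),(800,300)))
E
```

```text
top handle 0 None
top bar 205 (array([587.3, 166.1]), array([ 15.3, 144.3]), 16.9) 0.15331034047265296
top rim 269 (array([587.7, 165.4]), array([125.3, 143.2]), 16.4)
scene handle 0 None
scene bar 274 (array([590.4, 168.5]), array([ 16.8, 145.3]), 16.2) 0.15251976305740306
scene rim 357 (array([589.6, 168.2]), array([129. , 143.6]), 16.0)
[-0.001, -0.001, 0.003] [1.0, -1.5, 0.1]
[-0.001, -0.001, 0.003] [0.8, -1.3, 150.1]
[-0.001, -0.001, 0.003] [0.8, -1.2, 192.1]
t 23.65 q [-0.92  0.07  1.24  1.77 -0.07  1.35 -1.77] p [ 0.4789 -0.1708  0.2466] F [-0.  -0.5 -1.8] w 0.01752527757676622 g 39.969986490905285
```

View pics/v9.png

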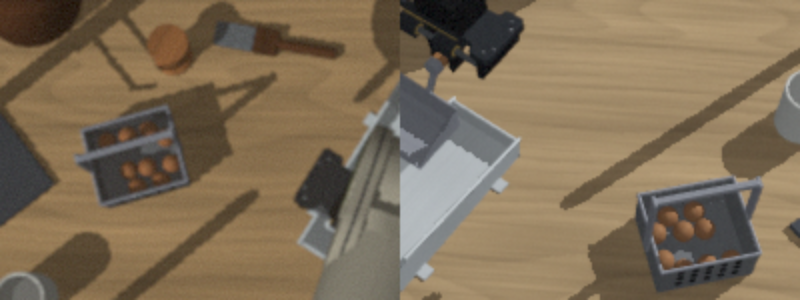

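The basket stands upright with all nine balls: four beyond the bar and five before it in the top half. I lay the scoop in the trough.

>>> jog_arm:
  plan:
    - [0,0,0,0,-1,45,-1]
    - [0,0,0,0,-1,90,-1]
    - [0,0,0,0,-1,130,-1]
    - [0,0,0,0,-1,160,-1]
    - [0,0,0,0,-1,178,-1]
    - [0,0,0,0,-1,187,-1]
    - [0,0,0,0,-1,191,-1]
    - [0,0,0,0,-1,191,-1]
    - [0,0,0,0,-1,191,0]
    - [0,0,0,0,-1,191,0]
    - [0,0,0,0,-1,191,0]
    - [0,0,0,0,-1,191,0]

```text
time: 24.85
ee_pos: [0.4798, -0.1707, 0.0563]
eef_rot: [0.963, -0.269, 0.001, -0.001]
ft_force: [0.5, 0.4, -0.4]
width: 0.0399
grip_force: 0.0
```

>>> jog_arm:
  plan:
    - [0,0,0,0,0,0,0]
    - [0,0,0,0,0,0,0]
    - [0,0,0,0,0,-15,0]
    - [0,0,0,0,0,-35,0]
    - [0,0,0,0,0,-70,0]
    - [0,0,0,0,0,-110,0]
    - [0,0,0,0,0,-150,0.3]
    - [0,0,0,0,0,-200,0.6]
    - [0,0,0,0,0,-240,1]
    - [0,0,0,0,0,-240,1]
    - [0,0,0,0,0,-240,1]

```text
time: 25.95
ee_pos: [0.4792, -0.1713, 0.2968]
eef_rot: [0.963, -0.27, 0.002, -0.002]
ft_force: [-0.1, -0.7, -0.1]
width: 0.0757
grip_force: 0.0
```

```bash
python3 look.py 10; python3 - <<'E'
from h import *
import ik
g=[((.50,-.02,.30),ori(-10,0,-1)),((.587,.167,.30),ori(16.5,0,1)),((.587,.167,.30),ori(16.5,0,-1))]
rel(g)
q=np.array(status.read_state()["joint_positions"])
for k in(1,2): print(ik.ik(*g[k],q))
W=np.load("scene10.npz")["W"]; a=np.radians(TY); d=W[...,:2]-T0; u=d@[np.cos(a),np.sin(a)]; v=d@[-np.sin(a),np.cos(a)]; z=W[...,2]
m=(abs(v)<.02)&(u>-.18)&(u<.1); 
for lo in np.arange(-.18,.1,.02): k=m&(u>lo)&(u<lo+.02); print(round(lo,2),np.median(z[k]).round(3),end="; ")
E
```

```text
top handle 0 None
top bar 205 (array([587. , 166.1]), array([ 14.9, 144.5]), 16.4) 0.1534708893729136
top rim 271 (array([587.8, 165.5]), array([125.4, 143. ]), 16.3)
scene handle 3 None
scene bar 275 (array([590.4, 168.1]), array([ 16.5, 143.5]), 16.9) 0.15265067319116302
scene rim 361 (array([589.3, 167.7]), array([128.4, 144.6]), 16.8)
[-0.002, 0.001, 1.199] [-60.0, -140.3, -4.5]
[-0.001, -0.002, -2.405] [-82.7, -345.2, -4.1]
[-0.002, 0.001, 0.737] [-82.7, -345.2, -4.1]
t 26.05 q [-0.99 -0.    1.27  1.69 -0.    1.45 -1.83] p [ 0.4784 -0.171   0.2953] F [-0.2 -0.7 -0.2] w 0.08235800511378502 g 0.0
(array([-0.89277501,  0.31111418,  0.70220439,  1.40933105, -0.19962266,
        1.49308163,  0.08892778]), np.float64(0.005281955388879857), np.float64(0.002615242152419921))
(array([-1.12187388,  0.62250936,  1.33      ,  1.37718975, -0.64826306,
        1.65067537, -2.59      ]), np.float64(15.09083839318409), np.float64(8.330349218258316))
-0.18 0.078; -0.16 0.032; -0.14 0.082; -0.12 0.689; -0.1 0.688; -0.08 0.555; -0.06 0.637; -0.04 0.01; -0.02 0.01; -0.0 0.01; 0.02 0.008; 0.04 0.007; 0.06 0.008; 0.08 0.007; 0.1 nan;
  return _methods._mean(a, axis=axis, dtype=dtype,
  ret = ret.dtype.type(ret / rcount)
```

>>> jog_arm:
  plan:
    - [0,0,-0.15,-8,-35,-4,1]
    - [0,0,-0.3,-16,-70,-4,1]
    - [0,0,-0.45,-25,-105,-4,1]
    - [0,0,-0.6,-33,-140,-4,1]
    - [0,0,-0.75,-41,-175,-4,1]
    - [0,0,-0.9,-50,-210,-4,1]
    - [0,0,-1.05,-58,-245,-4,1]
    - [0,0,-1.2,-66,-280,-4,1]
    - [0,0,-1.35,-74,-310,-4,1]
    - [0,0,-1.5,-83,-345,-4,1]
    - [0,0,-1.65,-83,-345,-4,1]
    - [0,0,-1.8,-83,-345,-4,1]

```text
time: 27.25
ee_pos: [0.5867, 0.1676, 0.2982]
eef_rot: [0.808, 0.59, -0.001, 0.0]
ft_force: [0.3, -0.2, -0.4]
width: 0.0867
grip_force: 0.0
```

>>> jog_arm:
  plan:
    - [0,0,-0.15,0,0,0,1]
    - [0,0,-0.3,0,0,0,1]
    - [0,0,-0.45,0,0,0,1]
    - [0,0,-0.6,0,0,0,1]
    - [0,0,-0.6,0,0,0,1]
    - [0,0,-0.6,0,0,0,1]

```text
time: 27.85
ee_pos: [0.5869, 0.1665, 0.2995]
eef_rot: [0.602, 0.798, 0.0, 0.0]
ft_force: [-0.3, -0.2, 0.3]
width: 0.0868
grip_force: 0.0
```

```bash
python3 - <<'E'
from h import *
rel([((.588,.1668,.22),ori(16.5)),((.588,.1668,.132),ori(16.5))])
E
```

```text
[0.0, 0.0, -0.01] [-0.0, 1.1, 79.5]
[0.0, 0.0, -0.01] [-0.0, 1.1, 167.5]
t 27.85 q [-0.91  0.32  0.73  1.41 -0.21  1.49  0.09] p [0.5869 0.1665 0.2995] F [-0.3 -0.2  0.3] w 0.0868236015946607 g 0.0
```

>>> jog_arm:
  plan:
    - [0,0,-0.01,0,1,45,1]
    - [0,0,-0.01,0,1,90,1]
    - [0,0,-0.01,0,1,130,1]
    - [0,0,-0.01,0,1,155,1]
    - [0,0,-0.01,0,1,167,1]
    - [0,0,-0.01,0,1,167,1]
    - [0,0,-0.01,0,1,167,-1]
    - [0,0,-0.01,0,1,167,-1]
    - [0,0,-0.01,0,1,167,-1]
    - [0,0,-0.01,0,1,167,-1]
    - [0,0,-0.01,0,1,167,-1]
    - [0,0,-0.01,0,1,167,-1]
  squeeze: 40

```text
time: 29.05
ee_pos: [0.5884, 0.1675, 0.1337]
eef_rot: [0.596, 0.803, 0.001, 0.001]
ft_force: [-0.9, -0.0, 0.7]
width: 0.0469
grip_force: 0.0
```

>>> jog_arm:
  plan:
    - [0,0,0,0,0,0,-1]
    - [0,0,0,0,0,0,-1]
    - [0,0,0,0,0,0,-1]
    - [0,0,0,0,0,0,-1]
    - [0,0,0,0,0,0,-1]
    - [0,0,0,0,0,0,-1]
    - [0,0,0,0,0,0,-1]
    - [0,0,0,0,0,0,-1]
    - [0,0,0,0,0,-5,-1]
    - [0,0,0,0,0,-15,-1]
    - [0,0,0,0,0,-28,-1]
    - [0,0,0,0,0,-28,-1]

```text
time: 30.25
ee_pos: [0.5895, 0.1675, 0.164]
eef_rot: [0.596, 0.803, 0.003, 0.001]
ft_force: [0.4, 0.2, -4.4]
width: 0.0092
grip_force: 40.0
```

```bash
python3 - <<'E'
from h import *
import ik
o=np.array([.582,.420]); a=np.radians(39.7); d=np.array([np.cos(a),np.sin(a)])
s=status.read_state(); p=np.array(s["ee_pos"])
A=o-.155*d; S=o-.038*d; print(A,S)
M=ori(39.7); gs=[(p+[0,0,.12],ori(16.5)),((*A,.28),M),((*S,.28),M),((*S,.24),M)]
rel(gs)
q=np.array(s["joint_positions"])
for g in gs: q,e,_=ik.ik(*g,q); print(q.round(2),round(e,2))
print("from A"); rel(gs[2:],cmd=(np.array(gs[1][0]),M))
E
```

```text
[0.46274307 0.32099099] [0.55276282 0.39572682]
[0.006, -0.001, 0.005] [0.1, 0.7, -120.0]
[0.006, 0.0, -0.4] [183.7, -76.3, -116.2]
[0.006, 0.0, -0.4] [229.2, 31.5, -115.6]
[0.006, 0.0, -0.4] [229.1, 31.3, -75.6]
t 30.25 q [-0.89  0.39  0.7   1.61 -0.27  1.23  0.15] p [0.5895 0.1675 0.164 ] F [ 0.4  0.2 -4.4] w 0.009236466329454449 g 40.03906611353159
[-0.91  0.33  0.73  1.43 -0.22  1.46  0.1 ] 0.0
[-1.16  0.17  0.54  1.57 -0.09  1.43  0.08] 0.0
[-1.03  0.47  0.51  1.23 -0.22  1.5   0.15] 0.0
[-1.03  0.48  0.51  1.29 -0.23  1.43  0.15] 0.0
from A
[0.0, 0.0, 0.0] [-0.0, 117.0, 0.0]
[0.0, 0.0, 0.0] [-0.0, 117.0, 40.0]
t 30.25 q [-0.89  0.39  0.7   1.61 -0.27  1.23  0.15] p [0.4627 0.321  0.28  ] F [ 0.4  0.2 -4.4] w 0.009236466329454449 g 40.03906611353159
```

>>> jog_arm:
  plan:
    - [0,0,0,0,0,-20,-1]
    - [0,0,0,0,0,-50,-1]
    - [0,0,0,0,0,-80,-1]
    - [0,0,0,0,0,-105,-1]
    - [0,0,-0.05,15,-6,-116,-1]
    - [0,0,-0.11,40,-17,-116,-1]
    - [0,0,-0.18,75,-31,-116,-1]
    - [0,0,-0.25,112,-47,-116,-1]
    - [0,0,-0.32,147,-61,-116,-1]
    - [0,0,-0.37,172,-71,-116,-1]
    - [0,0,-0.4,183.7,-76.3,-116,-1]
    - [0,0,-0.4,183.7,-76.3,-116,-1]

```text
time: 31.45
ee_pos: [0.4601, 0.3228, 0.2768]
eef_rot: [0.422, 0.906, 0.001, 0.0]
ft_force: [-0.3, -0.8, -3.6]
width: 0.0094
grip_force: 40.0
```

```bash
python3 look.py 11; python3 - <<'E'
from h import *
o=np.array([.582,.420]); a=np.radians(39.7); d=np.array([np.cos(a),np.sin(a)]); S=o-.038*d
M=ori(39.7); rel([((*S,.28),M),((*S,.226),M)])
W=np.load("scene11.npz")["W"].reshape(-1,3); D=W[:,:2]-o; u=D@d; v=D@[-d[1],d[0]]; z=W[:,2]
for zl,zh in((.285,.305),(.20,.222)):
    m=(abs(u+.155)<.09)&(abs(v)<.1)&(z>zl)&(z<zh); print(m.sum(),np.percentile(u[m],[2,50,98]).round(3),np.percentile(v[m],[1,99]).round(3))
b=cv2.imread("pics/scene11.png")[110:310,330:530]; t=cv2.imread("pics/top11.png")[150:300,60:210]
cv2.imwrite("pics/v11.png",np.hstack([cv2.resize(t,(400,400)),cv2.resize(b,(400,400))]))
E
```

```text
top handle 0 None
top bar 243 (array([479.4, 281.3]), array([99.6, 52.8]), 36.3) 0.14749931389187104
top rim 0 None
scene handle 4 None
scene bar 160 (array([483.4, 280.6]), array([101.7,  53.5]), 40.5) 0.1535039401722595
scene rim 0 None
[0.002, 0.001, -0.001] [0.9, 117.9, -2.5]
[0.002, 0.001, -0.001] [0.9, 117.8, 51.5]
t 31.55 q [-1.19  0.17  0.57  1.58 -0.09  1.42  0.09] p [0.4625 0.3198 0.2772] F [ 0.  -0.6 -3.9] w 0.009425849508599109 g 39.99515902251005
187 [-0.169 -0.154 -0.142] [-0.072  0.005]
504 [-0.217 -0.151 -0.094] [-0.072  0.071]
```

View pics/v11.png

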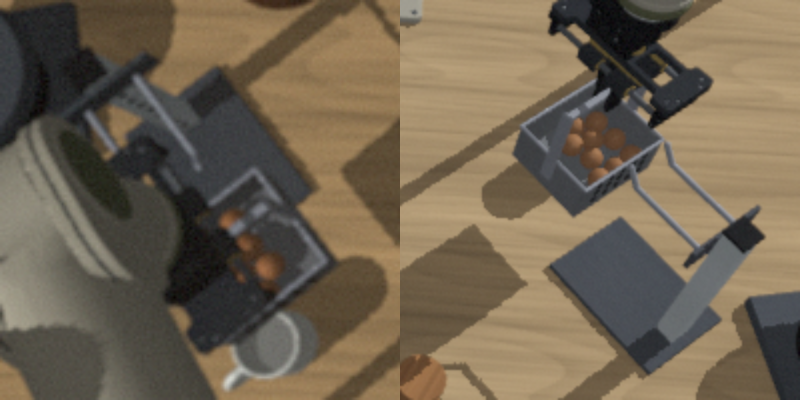

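The basket hangs level in the gripper in front of the prong tips (scene half 590,150), centred on the two prongs, with the balls inside. I slide it over the prongs.

>>> jog_arm:
  plan:
    - [0,0,0,0,8,-3,-1]
    - [0,0,0,0,24,-3,-1]
    - [0,0,0,0,44,-3,-1]
    - [0,0,0,0,66,-3,-1]
    - [0,0,0,0,88,-3,-1]
    - [0,0,0,0,106,-3,-1]
    - [0,0,0,0,115,-3,-1]
    - [0,0,0,0,118,-3,-1]
    - [0,0,0,0,118,-3,-1]
    - [0,0,0,0,118,10,-1]
    - [0,0,0,0,118,25,-1]
    - [0,0,0,0,118,38,-1]

```text
time: 32.75
ee_pos: [0.5519, 0.3962, 0.2378]
eef_rot: [0.425, 0.905, 0.0, 0.0]
ft_force: [-0.2, -0.6, -3.9]
width: 0.0096
grip_force: 40.0
```

>>> jog_arm:
  plan:
    - [0,0,0,0,0,5,-1]
    - [0,0,0,0,0,9,-1]
    - [0,0,0,0,0,12,-1]
    - [0,0,0,0,0,14,-1]
    - [0,0,0,0,0,14,-1]
    - [0,0,0,0,0,14,-1]

```text
time: 33.35
ee_pos: [0.5528, 0.3967, 0.2279]
eef_rot: [0.425, 0.905, 0.002, 0.001]
ft_force: [-4.6, -2.8, 7.1]
width: 0.0099
grip_force: 40.0
```

```bash
python3 - <<'E'
from h import *
o=np.array([.582,.420]); a=np.radians(39.7); d=np.array([np.cos(a),np.sin(a)]); S=o-.038*d
rel([((*S,.226),ori(39.7))])
E
```

```text
[0.004, -0.0, 0.001] [-0.7, -0.7, 1.9]
t 33.35 q [-1.07  0.49  0.56  1.32 -0.26  1.4   0.17] p [0.5528 0.3967 0.2279] F [-4.6 -2.8  7.1] w 0.009887216215427727 g 40.000630617141724
```

>>> jog_arm:
  plan:
    - [0,0,0,0,0,-2,-1]
    - [0,0,0,0,0,-2,-1]
    - [0,0,0,0,0,-2,0]
    - [0,0,0,0,0,-2,0]
    - [0,0,0,0,0,-2,0]
    - [0,0,0,0,0,-2,0]
    - [0,0,0,0,0,-2,0]
    - [0,0,0,0,0,-2,0]
    - [0,0,0,0,0,-2,0]
    - [0,0,0,0,0,-2,0]
    - [0,0,0,0,0,-2,0]
    - [0,0,0,0,0,-2,0]

```text
time: 34.55
ee_pos: [0.5527, 0.3965, 0.2277]
eef_rot: [0.425, 0.905, 0.001, 0.001]
ft_force: [0.5, -0.2, -0.1]
width: 0.0434
grip_force: 0.0
```

>>> jog_arm:
  plan:
    - [0,0,0,0,0,-10,0]
    - [0,0,0,0,0,-30,0]
    - [0,0,0,0,0,-60,0]
    - [0,0,0,0,0,-100,0]
    - [0,0,0,0,0,-120,0]
    - [0,0,0,40,-10,-120,0]
    - [0,0,0,80,-20,-120,0]
    - [0,0,0,120,-40,-120,0]
    - [0,0,0,160,-80,-120,0]
    - [0,0,0,200,-120,-120,0]
    - [0,0,0,200,-120,-120,0]
    - [0,0,0,200,-120,-120,0]

```text
time: 35.75
ee_pos: [0.3299, 0.4745, 0.3486]
eef_rot: [0.423, 0.906, 0.002, 0.0]
ft_force: [1.1, -0.0, 0.1]
width: 0.0435
grip_force: 0.0
```

```bash
python3 look.py 12; python3 m3.py >/dev/null; sed 's/"0.npz"/"12.npz"/' m3.py > m4.py; python3 m4.py | grep -v -i trough; python3 - <<'E'
from h import *
rel([])
b=cv2.imread("pics/scene12.png")[150:310,140:540]; t=cv2.imread("pics/top12.png")[150:310,60:460]
cv2.imwrite("pics/v12.png",np.vstack([cv2.resize(t,(750,300)),cv2.resize(b,(750,300))]))
E
```

```text
top handle 0 None
top bar 0 None nan
top rim 0 None
scene handle 5 (array([ 427.4, -127.9]), array([ 2.3, 10.2]), 79.7)
scene bar 0 None nan
scene rim 0 None
top
 bar -0.075 52 [-0.047 -0.041 -0.036] 0.2482
 bar -0.02 68 [-0.045 -0.041 -0.036] 0.2474
 bar 0.045 55 [-0.046 -0.042 -0.035] 0.2476
 prong v 41 [-0.035 -0.032 -0.028  0.027  0.029  0.033]
 tips u min -0.078
 plate v -0.056 0.055
 rim u,v [-0.103  0.022] [-0.071  0.071] 0.15773326550285957
 straps u [-0.049 -0.044 -0.033] [-0.072  0.072]
scene
 bar -0.075 60 [-0.043 -0.037 -0.031] 0.2467
 bar -0.02 65 [-0.041 -0.036 -0.033] 0.2477
 bar 0.045 53 [-0.043 -0.036 -0.03 ] 0.2479
 prong v 78 [-0.036 -0.033 -0.032 -0.03  -0.029  0.025  0.027  0.028  0.03   0.032]
 tips u min -0.076
 plate v -0.058 0.056
 rim u,v [-0.101  0.024] [-0.072  0.071] 0.15682217175315644
 straps u [-0.045 -0.036 -0.03 ] [-0.073  0.074]
t 35.85 q [-1.46  0.2   0.51  1.4  -0.09  1.57 -0.27] p [0.3333 0.4731 0.348 ] F [0.5 0.2 0.1] w 0.043673535396975896 g 0.0look.py:11: RuntimeWarning: Mean of empty slice.
  b=W[nb&(z>.140)&(z<.165)]; print(k,"bar",len(b),rect(b[:,:2]),b[:,2].mean())
  ret = ret.dtype.type(ret / rcount)
```

View pics/v12.png

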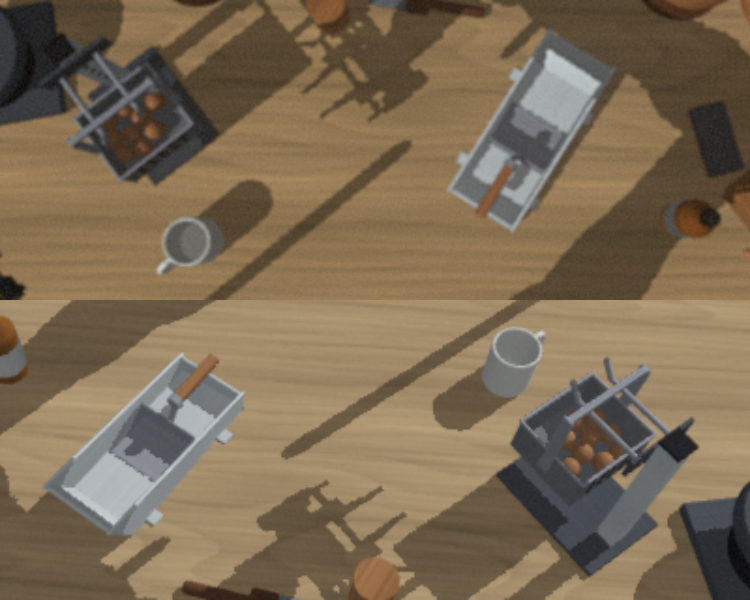

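The basket hangs by its bar on both prongs with the balls inside (120,115 in the upper view). The scoop lies flat in the empty trough (530,130). I let it settle, then hand in.

>>> jog_arm:
  plan:
    - [0,0,0,0,0,0,0]
    - [0,0,0,0,0,0,0]
    - [0,0,0,0,0,0,0]
    - [0,0,0,0,0,0,0]
    - [0,0,0,0,0,0,0]
    - [0,0,0,0,0,0,0]
    - [0,0,0,0,0,0,0]
    - [0,0,0,0,0,0,0]
    - [0,0,0,0,0,0,0]
    - [0,0,0,0,0,0,0]
    - [0,0,0,0,0,0,0]
    - [0,0,0,0,0,0,0]

```text
time: 37.05
ee_pos: [0.3323, 0.4735, 0.3473]
eef_rot: [0.425, 0.905, 0.001, 0.001]
ft_force: [0.1, 0.3, -0.1]
width: 0.0434
grip_force: 0.0
```

```bash
python3 - <<'E'
from h import *
a=camera("scene")["z_map"]; b=camera("scene")["z_map"]; c=np.load("scene12.npz")["W"]; print(np.mean(abs(a-b)[180:300,400:520]>.02))
print(order.close_job())
E
```

```text
0.007222222222222222
the job is handed in; nothing more can be done
None
```

The job was handed in at about 37 s, no verdict returned: in the last pictures the basket holding the nine balls hangs on both prongs, and the scoop lies flat in the empty trough.

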